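# Index the stream selector four ports with the flow shut off

## Robot

A 7-joint arm with a two-finger parallel gripper is mounted at the origin on a cart in front of the work surface, level with it; the furniture and walls round the work are solid. World frame = base frame: x ahead of the robot, y to its left, z up, the work surface at z = 0. Lengths are in m, angles in rad, forces in N, time in s.
With the tool pointing down it reaches from about 0.375 to 0.925 m from the base axis. Payload 3.1 kg.
Tool frame: the origin (TCP) lies on the centre line of the jaws, within the pads' length; the fingertips stand 8 mm ahead of it and the grasp point (between the pads) lies 11 mm behind it; z points along the fingers, y is the line along which they close (so a half turn about z gives the same grasp; the last joint's range is limited). The gripper opens to 85 mm and grips with 20 to 120 N. Pads are 22 mm wide; open, the fingers measure 114 mm over their backs; the gripper's body (76 mm by 85 mm) begins 54 mm behind the grasp point. The pads swing forward as they close: fully open they stand 13 mm farther back than shut.
Start: joints at [1.034, 0.383, 0.044, 1.598, -0.018, 1.161, -0.05], TCP at [0.276, -0.588, 0.21] pointing down, gripper open.
Joint ranges: [-2.61, 2.61], [-0.41, 2.15], [-1.48, 1.57], [0, 2.5], [-1.57, 4.71], [0.05, 1.97], [-2.85, 2.85]. Speed limits (rad/s): [2.79, 2.79, 3.14, 3.14, 3.14, 3.14, 3.14].

## Interface

Orientations are given as [roll, pitch, yaw] about the fixed x, y, z axes, in that order (R = Rz(yaw) Ry(pitch) Rx(roll)).
In Python, from bench import status, optics, ctrl gives the robot as it stands.
- The arm moves only by the tool arm_command, never from a script. Its argument "deltas" is a list of rows, each an object of numbers: "x", "y", "z": the shift along the tool's x, y, z as a fraction of full scale; "ax", "ay", "az": the turn, a rotation vector about the tool's x, y, z as a fraction of full scale; "hand": the opening, from 0 (shut) to 1 (fully open). A call has 1 to 12 rows; each row shifts and turns the commanded pose from where the row before left it, along the tool's axes as they then stand; what a row does not reach is not made up. Full scale, the value 1, is 20 mm for a shift and 5 degrees for a turn. A row lasts 1/10 s, in which the tool goes at most 50 mm and 8.59 degrees, less where a joint would pass 70% of its speed; a pose out of reach is approached as far as the arm can. A call with a number of a shift or a turn outside -1 to 1 is refused whole. A call with a gripper value outside its range is refused whole. The fingers move at their own pace and stop on an object; "force" is the grip in N (left out, the last holds). Time passes only in rows, so rows that do not move let the fingers close. It gives the time, the measured TCP pose, the force, the opening and the grip force at its end, in the units of the state.
- status.sense(): the state, without advancing time (a new reading comes with each control period).
- optics.grab_frame(name): name is "scene" or "top" or "wrist"; returns a dict with "img" (400x640x3 uint8, blue, green, red), "mtx" (3x3 intrinsics, pixels), "cam_to_world" (4x4, takes a point from camera to world coordinates). Camera axes: x right, y down, z forward; pixel columns grow to the right and rows downward; lengths in m; the calibration is good to about 2 mm. A picture is of the moment at which its call begins. There is no depth.
- ctrl.finish_job(): hands the job in; it is judged then, once.
The state is a dict: "clock": time; "q": joint angles; "qvel": joint speeds; "tau": joint torques, N m; "ee_pos": TCP position; "tcp_rot": TCP orientation; "contact_force": force on the tool from outside, world axes, zero at the start; "wrist_torque": the same for the moment, N m; "grip_width": opening from 0.0 (shut) to 1.0 (fully open); "grip_force": force on a finger pad.
Only numpy, scipy, OpenCV 4.12 (cv2) and the standard library are available. Lean on these libraries where they do the work, as an engineer would, in place of code of your own. Each camera call takes 0.05 s, during which the arm holds its last target. There are 200 camera calls.

## Task

The stream selector on the bench manifold stands at its first port. Using only fingertip pushes, swing the shut-off lever fully closed, then turn the selector's pointer lever clockwise exactly four clicks, never past the fourth, and then swing the shut-off lever fully open again. The selector must not turn while the shut-off is open; push gently, and leave the bottle, beaker, pen and tube rack beside the manifold where they are.

Things in the scene. Friction and masses are not known exactly. Their poses are not given: they have to be found in the camera images.
- manifold: White instrument box with aluminium top, 150 (x) x 280 (y) x 47 mm high, fixed. Origin: centre of underside; z up, +x to its rear (away from the robot at yaw 0), +y to its left end. Selector valve on the left half: round steel body ringed by 12 fittings and capillaries (to 56 mm from the axis, under 71 mm high). Shut-off valve on a pipe along y on the right half. Only their two levers move.
- selector_axis (a point): Point on the selector dial's vertical axis at mid height of its pointer lever, 98 mm above the bench; (0, 75, 98) mm in the manifold's frame. Below the lever: steel body 62 mm across, top at 78 mm; knurled aluminium skirt 52 mm across, top at 87 mm; the lever grows from a round black hub 36 mm across, top at 108 mm.
- selector_tip (a point): Free end, mid height, of the black pointer lever with a white line on top, 61.5 mm from selector_axis. The lever is 11 mm thick (across), from 90 to 106 mm above the bench; from 33 mm off the axis outwards the space under it is free down to 72 mm above the bench. Push on its side 40 to 55 mm from the axis.
- selector (a joint): Dial angle, rad, + clockwise from above. 0 = first port (start, stop behind it): pointer 150 deg anticlockwise of manifold +x. 12 click positions 0.5236 rad apart; fourth click = 2.094: pointer 30 deg anticlockwise of +x. Pulled to the nearest click by up to 0.15 N m (3 N at the lever) and stays there; pushed past half way it snaps on ahead of the finger. It can turn on beyond, to the eleventh.
- shutoff_axis (a point): Point on the vertical axis of the shut-off valve's lever, 96 mm above the bench; at (0, -75, 96) mm in the manifold's frame. The valve is a steel body on a pipe that runs along the manifold's y.
- shutoff_tip (a point): Free end of the shut-off lever, 70 mm from shutoff_axis: a straight steel lever with a plain grey sleeve, 13 mm thick (across) and 15 mm high, from 86 to 101 mm above the bench; sleeve from 24 to 70 mm from the axis. Free space under its outer part down to 72 mm.
- shutoff (a joint): Shut-off lever angle, rad, + clockwise from above. 0 = fully open: lever along the pipe, pointing to manifold -y (right). 1.571 = fully closed: lever across the pipe, pointing to manifold -x (front). Hard stops at both ends (do not force it against them); friction about 0.08 N m (2 N at the lever); stays where it is left. Starts open, within 0.1 rad.
- bottle: Small loose reagent bottle with a blue screw cap, 48 mm across, 87 mm high, standing beyond the right end of the manifold. Origin: centre of its underside. To be left alone.
- beaker_s: Small loose clear beaker, 52 mm across, 62 mm high, near the right front of the manifold. Origin: centre of its underside. To be left alone.
- pen: Loose marker pen, 134 x 12 x 12 mm, lying in front of the manifold. Origin: underside at mid length. To be left alone.
- rack: Loose tube rack with small tubes, 69 x 160 mm, about 46 mm high, standing beyond the left end of the manifold. Origin: centre of its underside. To be left alone.

How it is judged:
On the way, in this order (a step that is already met when the one before it is completed fails the run):
1. the shut-off is fully closed while the selector is still at its first port (value of joint shutoff above 1.4 rad and value of joint selector below 0.2 rad), for 0.1 s.
2. the selector rests at the fourth click with the shut-off still closed (value of joint shutoff above 1.35 rad and value of joint selector between 1.96 and 2.23 rad and velocity of joint selector between -0.15 and 0.15 rad/s), for 0.3 s.
At the end, for the whole second after the job is handed in: The selector rests at its fourth click from the first port (2.094 rad, within 0.135 rad), the shut-off lever is fully open again (within 0.17 rad of its stop), and both are still (value of joint shutoff below 0.17 rad and value of joint selector between 1.96 and 2.23 rad and velocity of joint selector between -0.1 and 0.1 rad/s and velocity of joint shutoff between -0.1 and 0.1 rad/s); the robot touches nothing.
It fails at once if the selector is turned past the fourth click, more than half way to the fifth (value of joint selector above 2.4 rad).
It fails at once if the selector turns from one click to another while the shut-off is not closed (value of joint shutoff below 1.3 rad and value of joint selector between 0.3 and 1.8 rad).
It fails at once if the manifold or its levers are pushed or squeezed with more than 50 N (contact force between any of the arm, the fingers and manifold above 50 N).
It fails at once if the bottle, beaker, pen or tube rack is moved by more than 20 mm or lifted (distance of any of bottle, beaker_s, pen, rack from where it was at the start of the episode above 0.02 m).
It also fails if it takes over 67 s, if anything falls off the work surface, if the arm or the gripper's body presses on something with over 40 N, if the wrist force passes 120 N, or if a joint passes its speed limit or range.

## Working session

There is one attempt and no reset: what is moved stays moved. The work goes in short steps, Python scripts to look and compute and a tool call to move; the robot and the scene stay as the last step left them, time stands still between calls to the robot, and variables do not carry over. Pictures are saved under pics/ and viewed, at most 10 in all, crops included, and the job is handed in when it is done.

Besides the shell and the picture viewer there is one more tool, called after "Request:" by a JSON object that holds its "name" and its "arguments", one argument or row to a line. arm_command: Moves the arm, as the interface text tells. Shift numbers are shares of 20 mm and turn numbers shares of 5 degrees, none past 1 either way. Its arguments: {"type":"object","properties":{"deltas":{"type":"array"},"force":{"type":"number"}},"required":["deltas"]}

```bash
mkdir -p pics; ls
python3 - <<'E'
from bench import status, optics
import cv2,numpy as np
s=status.sense(); print({k:np.round(v,3).tolist() for k,v in s.items()})
for n in ("top","scene"):
    f=optics.grab_frame(n); cv2.imwrite(f"pics/{n}0.png",f["img"]); np.savez(f"{n}0.npz",**f)
    print(n,np.round(f["mtx"],1).tolist(),np.round(f["cam_to_world"],3).tolist())
E
```

```text
pics
{'clock': 0.0, 'q': [1.034, 0.384, 0.044, 1.6, -0.018, 1.161, -0.05], 'qvel': [0.0, -0.001, 0.001, -0.001, 0.0, -0.001, 0.002], 'tau': [-0.001, -43.346, 1.024, -24.951, 0.011, 0.011, 0.0], 'ee_pos': [0.276, -0.587, 0.208], 'tcp_rot': [-3.139, 0.0, 0.439], 'contact_force': [0.304, 0.506, -0.435], 'wrist_torque': [-0.001, 0.016, 0.001], 'grip_force': 0.0, 'grip_width': 1.0}
top [[452.7, 0.0, 309.7], [0.0, 452.7, 198.3], [0.0, 0.0, 1.0]] [[0.01, -0.984, 0.177, 0.377], [-1.0, -0.01, -0.001, 0.052], [0.003, -0.177, -0.984, 1.158], [0.0, 0.0, 0.0, 1.0]]
scene [[502.7, 0.0, 314.6], [0.0, 502.7, 204.7], [0.0, 0.0, 1.0]] [[0.997, 0.043, -0.068, 0.66], [0.081, -0.561, 0.824, -0.968], [-0.003, -0.827, -0.562, 0.784], [0.0, 0.0, 0.0, 1.0]]
```

View pics/top0.png

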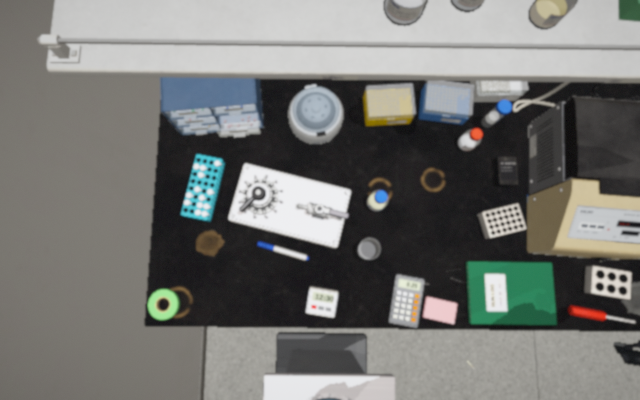

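View pics/scene0.png

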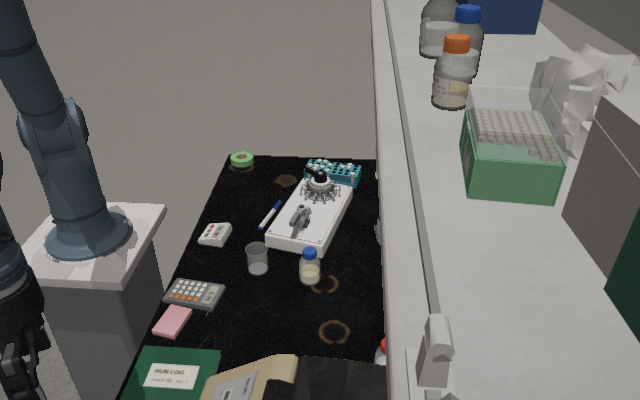

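The top view shows the manifold as a white quad with corners near (248,165), (350,188), (335,246) and (230,222). The selector is near (258,195) and the shut-off near (320,210). The bottle is at (377,200), the beaker at (369,248), the pen at (283,250) and the rack at (203,187). The scene view shows the same layout, with a shelf behind it.

```bash
cat > h.py <<'E'
import numpy as np, cv2
def ray(f,uv,z):
    d=np.linalg.inv(f["mtx"])@[uv[0],uv[1],1]; T=f["cam_to_world"]; d=T[:3,:3]@d
    return T[:3,3]+d*(z-T[2,3])/d[2]
def proj(f,p):
    T=f["cam_to_world"]; c=T[:3,:3].T@(np.asarray(p)-T[:3,3]); u=f["mtx"]@c; return u[:2]/u[2]
E
python3 - <<'E'
from h import *
f=dict(np.load("top0.npz")); im=f["img"]
g=cv2.cvtColor(im,cv2.COLOR_BGR2GRAY)
m=(g>150).astype(np.uint8); m[:140]=0;m[260:]=0;m[:,:222]=0;m[:,360:]=0
m=cv2.morphologyEx(m,cv2.MORPH_OPEN,np.ones((5,5)))
n,l,st,_=cv2.connectedComponentsWithStats(m); k=1+np.argmax(st[1:,4])
pts=np.argwhere(l==k)[:,::-1].astype(np.float32)
P=np.array([ray(f,p,0.047)[:2] for p in cv2.convexHull(pts).reshape(-1,2)],np.float32)
r=cv2.minAreaRect(P); print("rect",r,cv2.boxPoints(r).round(4).tolist())
x0,y0=220,150; c=cv2.resize(im[y0:y0+110,x0:x0+160],None,fx=5,fy=5,interpolation=cv2.INTER_CUBIC); cv2.imwrite("pics/crop0.png",c)
hsv=cv2.cvtColor(im,cv2.COLOR_BGR2HSV)
for n,p,z in(("bottlecap",(380,196),.087),("beaker",(369,248),.03),("pen1",(258,243),.01),("pen2",(307,258),.01),("rack",(203,187),.046)): print(n,ray(f,p,z).round(3))
E
```

```text
rect ((0.5614426136016846, 0.10057228058576584), (0.2807614803314209, 0.1517208367586136), 76.09272766113281) [[0.45410001277923584, -0.017500000074505806], [0.6013000011444092, -0.05389999970793724], [0.6687999963760376, 0.21860000491142273], [0.5214999914169312, 0.2551000118255615]]
bottlecap [ 0.578 -0.118  0.087]
beaker [ 0.457 -0.098  0.03 ]
pen1 [0.468 0.18  0.01 ]
pen2 [0.431 0.056 0.01 ]
rack [0.604 0.318 0.046]
```

View pics/crop0.png

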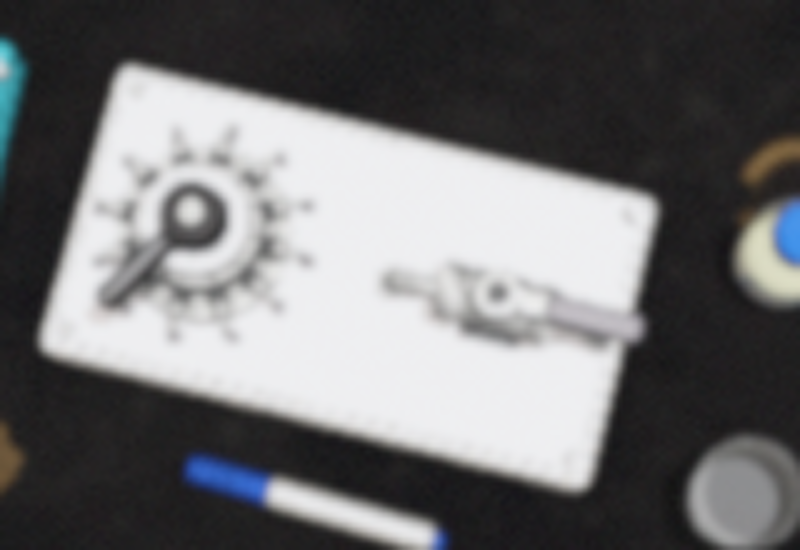

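The rectangle comes out at 281 x 152 mm against 280 x 150 mm given. In the crop, the selector hub is at (193,215) with its tip at (112,300). The shut-off pivot is at (498,293) with its tip at (645,328). Next I check these against the predicted axes and plan the first move.

```bash
cat >> h.py <<'E'
from scipy.spatial.transform import Rotation as Ro
YAW=np.deg2rad(76.09-90); C=np.array([0.5614,0.1006])
def w(m):  # manifold frame (mm) -> world (m)
    c,s=np.cos(YAW),np.sin(YAW); return C+np.array([[c,-s],[s,c]])@np.asarray(m)[:2]/1000
def contact(ax,ang_m,r,off):
    """finger centre r mm along a lever pointing at ang_m deg (manifold), off mm to its anticlockwise side"""
    a=np.deg2rad(ang_m); return w(np.array(ax)+r*np.array([np.cos(a),np.sin(a)])+off*np.array([-np.sin(a),np.cos(a)]))
def plan(p,rot,q,yaw,n):
    """one even row repeated n times from pose (p, rot) to position q, tool down at yaw (rad)"""
    R0=Ro.from_euler("xyz",rot); R1=Ro.from_euler("xyz",[np.pi,0,yaw])
    v=(R0.inv()*R1).as_rotvec()/n; D=Ro.from_rotvec(v)
    S=sum((D**k).as_matrix() for k in range(n)); d=np.linalg.solve(S,R0.inv().apply(np.asarray(q)-p))
    print(n,"rows xyz",np.round(d/.02,3),"turn",np.round(np.degrees(v)/5,3))
E
python3 - <<'E'
from h import *
from bench import status
f=dict(np.load("top0.npz"))
g=lambda u,v,z:ray(f,(220+(u-2)/5,150+(v-2)/5),z)[:2]
print("sel axis",w((0,75)),"seen",g(193,215,.108)); print("sel tip",contact((0,75),150,61.5,0),"seen",g(112,300,.106))
print("shut axis",w((0,-75)),"seen",g(498,293,.100)); print("shut tip",contact((0,-75),-90,70,0),"seen",g(645,328,.094))
s=status.sense(); p=s["ee_pos"]; r=s["tcp_rot"]
plan(p,r,[.33,-.25,.21],r[2],22); 
q=contact((0,-75),-90,52,40); print(q); plan([.33,-.25,.21],r,[*q,.21],r[2],20)
plan([*q,.21],r,[*q,.16],YAW+np.pi/2,12)
for px in ((527,180),(527,260),(405,280)): print(ray(f,px,.0),ray(f,px,.2))
E
```

```text
sel axis [0.57942981 0.17340059] seen [0.57884979 0.17249589]
sel tip [0.53512336 0.21605254] seen [0.53816239 0.20955715]
shut axis [0.54337019 0.02779941] seen [0.54431668 0.02802458]
shut tip [ 0.52654237 -0.04014781] seen [ 0.5291731  -0.04198536]
22 rows xyz [ 0.438 -0.642 -0.002] turn [-0.001  0.    -0.   ]
[ 0.5696965  -0.03229156]
20 rows xyz [ 0.774 -0.238  0.   ] turn [-0.001  0.    -0.   ]
12 rows xyz [-0.     0.     0.208] turn [-0.002 -0.001 -0.849]
[ 0.64058482 -0.5186821   0.        ] [ 0.59511354 -0.42015607  0.2       ]
[ 0.43236736 -0.50301532  0.        ] [ 0.42285168 -0.40719467  0.2       ]
[ 0.37927851 -0.19150532  0.        ] [ 0.37893037 -0.14947714  0.2       ]
```

The axes agree within about 1 mm, so I start the move along a path clear of the beige box and close the fingers on the way.

Request:
{"name": "arm_command", "arguments": {
  "deltas": [
    {"x":0.44,"y":-0.64,"hand":0},
    {"x":0.44,"y":-0.64,"hand":0},
    {"x":0.44,"y":-0.64,"hand":0},
    {"x":0.44,"y":-0.64,"hand":0},
    {"x":0.44,"y":-0.64,"hand":0},
    {"x":0.44,"y":-0.64,"hand":0},
    {"x":0.44,"y":-0.64,"hand":0},
    {"x":0.44,"y":-0.64,"hand":0},
    {"x":0.44,"y":-0.64,"hand":0},
    {"x":0.44,"y":-0.64,"hand":0},
    {"x":0.44,"y":-0.64,"hand":0}
  ],
  "force": 40
}}

```text
$.deltas[0]: bad value
```

Request:
{"name": "arm_command", "arguments": {
  "deltas": [
    {"x":0.44,"y":-0.64,"hand":0},
    {"x":0.44,"y":-0.64,"hand":0},
    {"x":0.44,"y":-0.64,"hand":0},
    {"x":0.44,"y":-0.64,"hand":0},
    {"x":0.44,"y":-0.64,"hand":0},
    {"x":0.44,"y":-0.64,"hand":0},
    {"x":0.44,"y":-0.64,"hand":0},
    {"x":0.44,"y":-0.64,"hand":0},
    {"x":0.44,"y":-0.64,"hand":0},
    {"x":0.44,"y":-0.64,"hand":0},
    {"x":0.44,"y":-0.64,"hand":0}
  ]
}}

```text
$.deltas[0]: bad value
```

Request:
{"name": "arm_command", "arguments": {
  "deltas": [
    {"x":0.77,"y":-0.24,"hand":0},
    {"x":0.77,"y":-0.24,"hand":0},
    {"x":0.77,"y":-0.24,"hand":0},
    {"x":0.77,"y":-0.24,"hand":0},
    {"x":0.77,"y":-0.24,"hand":0},
    {"x":0.77,"y":-0.24,"hand":0},
    {"x":0.77,"y":-0.24,"hand":0},
    {"x":0.77,"y":-0.24,"hand":0},
    {"x":0.77,"y":-0.24,"hand":0},
    {"x":0.77,"y":-0.24,"hand":0}
  ]
}}

```text
$.deltas[0]: bad value
```

Request:
{"name": "arm_command", "arguments": {
  "deltas": [
    {"x":0.77,"y":-0.24,"hand":0},
    {"x":0.77,"y":-0.24,"hand":0},
    {"x":0.77,"y":-0.24,"hand":0},
    {"x":0.77,"y":-0.24,"hand":0},
    {"x":0.77,"y":-0.24,"hand":0},
    {"x":0.77,"y":-0.24,"hand":0},
    {"x":0.77,"y":-0.24,"hand":0},
    {"x":0.77,"y":-0.24,"hand":0},
    {"x":0.77,"y":-0.24,"hand":0},
    {"x":0.77,"y":-0.24,"hand":0}
  ]
}}

```text
$.deltas[0]: bad value
```

Request:
{"name": "arm_command", "arguments": {
  "deltas": [
    {"z":0.2,"az":-0.85,"hand":0},
    {"z":0.2,"az":-0.85,"hand":0},
    {"z":0.2,"az":-0.85,"hand":0},
    {"z":0.2,"az":-0.85,"hand":0},
    {"z":0.2,"az":-0.85,"hand":0},
    {"z":0.2,"az":-0.85,"hand":0},
    {"z":0.2,"az":-0.85,"hand":0},
    {"z":0.2,"az":-0.85,"hand":0},
    {"z":0.2,"az":-0.85,"hand":0},
    {"z":0.2,"az":-0.85,"hand":0},
    {"z":0.2,"az":-0.85,"hand":0},
    {"z":0.2,"az":-0.85,"hand":0}
  ]
}}

```text
$.deltas[0]: bad value
```

All five calls were refused. I'll try one row with every key given.

Request:
{"name": "arm_command", "arguments": {
  "deltas": [
    {"x":0.44,"y":-0.64,"z":0,"ax":0,"ay":0,"az":0,"hand":0}
  ],
  "force": 40
}}

```text
clock: 0.2
ee_pos: [0.277, -0.5743, 0.2089]
tcp_rot: [-3.141, 0.002, 0.436]
contact_force: [0.3, 1.4, -0.6]
grip_width: 0.856
grip_force: 0.0
```

Request:
{"name": "arm_command", "arguments": {
  "deltas": [
    {"x":0.44,"y":-0.64,"z":0,"ax":0,"ay":0,"az":0,"hand":0},
    {"x":0.44,"y":-0.64,"z":0,"ax":0,"ay":0,"az":0,"hand":0},
    {"x":0.44,"y":-0.64,"z":0,"ax":0,"ay":0,"az":0,"hand":0},
    {"x":0.44,"y":-0.64,"z":0,"ax":0,"ay":0,"az":0,"hand":0},
    {"x":0.44,"y":-0.64,"z":0,"ax":0,"ay":0,"az":0,"hand":0},
    {"x":0.44,"y":-0.64,"z":0,"ax":0,"ay":0,"az":0,"hand":0},
    {"x":0.44,"y":-0.64,"z":0,"ax":0,"ay":0,"az":0,"hand":0},
    {"x":0.44,"y":-0.64,"z":0,"ax":0,"ay":0,"az":0,"hand":0},
    {"x":0.44,"y":-0.64,"z":0,"ax":0,"ay":0,"az":0,"hand":0},
    {"x":0.44,"y":-0.64,"z":0,"ax":0,"ay":0,"az":0,"hand":0},
    {"x":0.44,"y":-0.64,"z":0,"ax":0,"ay":0,"az":0,"hand":0}
  ]
}}

```text
clock: 1.3
ee_pos: [0.3067, -0.4032, 0.21]
tcp_rot: [3.141, -0.0, 0.439]
contact_force: [0.2, 0.5, 0.1]
grip_width: 0.001
grip_force: 0.0
```

Request:
{"name": "arm_command", "arguments": {
  "deltas": [
    {"x":0.44,"y":-0.64,"z":0,"ax":0,"ay":0,"az":0,"hand":0},
    {"x":0.44,"y":-0.64,"z":0,"ax":0,"ay":0,"az":0,"hand":0},
    {"x":0.44,"y":-0.64,"z":0,"ax":0,"ay":0,"az":0,"hand":0},
    {"x":0.44,"y":-0.64,"z":0,"ax":0,"ay":0,"az":0,"hand":0},
    {"x":0.44,"y":-0.64,"z":0,"ax":0,"ay":0,"az":0,"hand":0},
    {"x":0.44,"y":-0.64,"z":0,"ax":0,"ay":0,"az":0,"hand":0},
    {"x":0.44,"y":-0.64,"z":0,"ax":0,"ay":0,"az":0,"hand":0},
    {"x":0.44,"y":-0.64,"z":0,"ax":0,"ay":0,"az":0,"hand":0},
    {"x":0.44,"y":-0.64,"z":0,"ax":0,"ay":0,"az":0,"hand":0},
    {"x":0.44,"y":-0.64,"z":0,"ax":0,"ay":0,"az":0,"hand":0}
  ]
}}

```text
clock: 2.3
ee_pos: [0.332, -0.25, 0.2099]
tcp_rot: [3.141, -0.0, 0.439]
contact_force: [0.1, -0.1, 0.1]
grip_width: -0.002
grip_force: 0.0
```

Request:
{"name": "arm_command", "arguments": {
  "deltas": [
    {"x":0.77,"y":-0.24,"z":0,"ax":0,"ay":0,"az":0,"hand":0},
    {"x":0.77,"y":-0.24,"z":0,"ax":0,"ay":0,"az":0,"hand":0},
    {"x":0.77,"y":-0.24,"z":0,"ax":0,"ay":0,"az":0,"hand":0},
    {"x":0.77,"y":-0.24,"z":0,"ax":0,"ay":0,"az":0,"hand":0},
    {"x":0.77,"y":-0.24,"z":0,"ax":0,"ay":0,"az":0,"hand":0},
    {"x":0.77,"y":-0.24,"z":0,"ax":0,"ay":0,"az":0,"hand":0},
    {"x":0.77,"y":-0.24,"z":0,"ax":0,"ay":0,"az":0,"hand":0},
    {"x":0.77,"y":-0.24,"z":0,"ax":0,"ay":0,"az":0,"hand":0},
    {"x":0.77,"y":-0.24,"z":0,"ax":0,"ay":0,"az":0,"hand":0},
    {"x":0.77,"y":-0.24,"z":0,"ax":0,"ay":0,"az":0,"hand":0}
  ]
}}

```text
clock: 3.3
ee_pos: [0.4512, -0.1411, 0.2099]
tcp_rot: [-3.142, -0.0, 0.439]
contact_force: [1.0, 0.4, 0.2]
grip_width: -0.004
grip_force: 0.0
```

Request:
{"name": "arm_command", "arguments": {
  "deltas": [
    {"x":0.77,"y":-0.24,"z":0,"ax":0,"ay":0,"az":0,"hand":0},
    {"x":0.77,"y":-0.24,"z":0,"ax":0,"ay":0,"az":0,"hand":0},
    {"x":0.77,"y":-0.24,"z":0,"ax":0,"ay":0,"az":0,"hand":0},
    {"x":0.77,"y":-0.24,"z":0,"ax":0,"ay":0,"az":0,"hand":0},
    {"x":0.77,"y":-0.24,"z":0,"ax":0,"ay":0,"az":0,"hand":0},
    {"x":0.77,"y":-0.24,"z":0,"ax":0,"ay":0,"az":0,"hand":0},
    {"x":0.77,"y":-0.24,"z":0,"ax":0,"ay":0,"az":0,"hand":0},
    {"x":0.77,"y":-0.24,"z":0,"ax":0,"ay":0,"az":0,"hand":0},
    {"x":0.77,"y":-0.24,"z":0,"ax":0,"ay":0,"az":0,"hand":0},
    {"x":0.77,"y":-0.24,"z":0,"ax":0,"ay":0,"az":0,"hand":0}
  ]
}}

```text
clock: 4.3
ee_pos: [0.5705, -0.0325, 0.2099]
tcp_rot: [-3.142, 0.0, 0.439]
contact_force: [-0.4, -0.6, -0.6]
grip_width: -0.001
grip_force: 0.0
```

Request:
{"name": "arm_command", "arguments": {
  "deltas": [
    {"x":0,"y":0,"z":0.2,"ax":0,"ay":0,"az":-0.85,"hand":0},
    {"x":0,"y":0,"z":0.2,"ax":0,"ay":0,"az":-0.85,"hand":0},
    {"x":0,"y":0,"z":0.2,"ax":0,"ay":0,"az":-0.85,"hand":0},
    {"x":0,"y":0,"z":0.2,"ax":0,"ay":0,"az":-0.85,"hand":0},
    {"x":0,"y":0,"z":0.2,"ax":0,"ay":0,"az":-0.85,"hand":0},
    {"x":0,"y":0,"z":0.2,"ax":0,"ay":0,"az":-0.85,"hand":0},
    {"x":0,"y":0,"z":0.2,"ax":0,"ay":0,"az":-0.85,"hand":0},
    {"x":0,"y":0,"z":0.2,"ax":0,"ay":0,"az":-0.85,"hand":0},
    {"x":0,"y":0,"z":0.2,"ax":0,"ay":0,"az":-0.85,"hand":0},
    {"x":0,"y":0,"z":0.2,"ax":0,"ay":0,"az":-0.85,"hand":0},
    {"x":0,"y":0,"z":0.2,"ax":0,"ay":0,"az":-0.85,"hand":0},
    {"x":0,"y":0,"z":0.2,"ax":0,"ay":0,"az":-0.85,"hand":0}
  ]
}}

```text
clock: 5.5
ee_pos: [0.5703, -0.033, 0.1617]
tcp_rot: [3.142, -0.0, 1.332]
contact_force: [-0.4, -0.6, -0.0]
grip_width: 0.001
grip_force: 0.0
```

Run:
```python
from h import *
from bench import status,optics
f=optics.grab_frame("scene"); np.savez("scene1.npz",**f)
s=status.sense(); p=s["ee_pos"]; r=s["tcp_rot"]; print(p,r,s["contact_force"])
c=proj(f,p).round().astype(int); print("tcp px",c,"tip8",proj(f,p-[0,0,.008]),"tip21",proj(f,p-[0,0,.021]))
x0,y0=c[0]-60,c[1]-70; a=cv2.resize(f["img"][y0:y0+110,x0:x0+120],None,fx=5,fy=5,interpolation=cv2.INTER_CUBIC); cv2.imwrite("pics/s1.png",a); print(x0,y0)
```

```text
[ 0.56971635 -0.03303159  0.16092026] [-3.14022908e+00 -1.40148672e-04  1.33373457e+00] [-0.90643718 -0.31682462 -1.46765662]
tcp px [309 199] tip8 [309.15284205 202.05109492] tip21 [309.20395398 206.81507921]
249 129
```

View pics/s1.png

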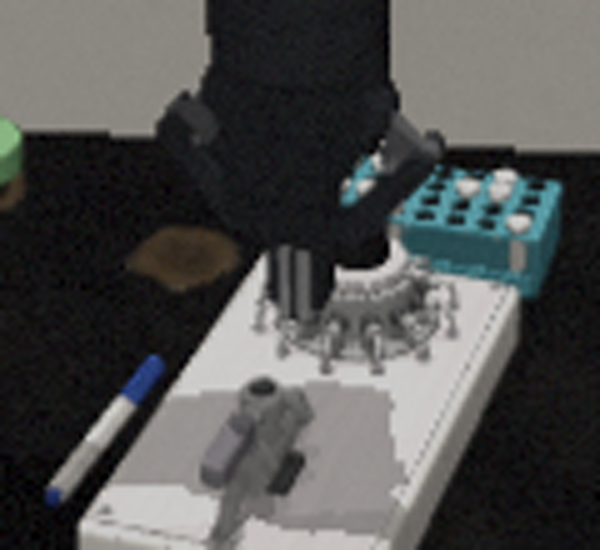

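In the crop, the closed fingertips end near (300,320), about 16 mm higher than the tool data predicts. The shut-off pivot is near (262,385). I check the scene camera's projection on known points and sight the fingertip in the top view.

Run:
```python
from h import *
from bench import status,optics
f=dict(np.load("scene1.npz"))
cr=lambda P:((proj(f,P)-[249,129])*5+2).round()
print("pivot",cr([*w((0,-75)),.104]),"lever tip",cr([*w((0,-145)),.094]),"corner FR",cr([*w((-75,-140)),.047]),"RL corner",cr([*w((75,140)),.047]))
t=optics.grab_frame("top"); np.savez("top1.npz",**t); p=status.sense()["ee_pos"]
f=dict(np.load("scene1.npz"))
for z in(.008,-.003,-.011): print(z,"tip px",cr(p-[0,0,z]))
o=optics.grab_frame("wrist"); print(np.round(o["cam_to_world"],3).tolist()); np.savez("wrist1.npz",**o)
a=o["img"]; print(proj(o,p),proj(o,p-[0,0,.008]))
cv2.imwrite("pics/w1.png",np.hstack([a,cv2.resize(t["img"][130:260,220:272],(160,400))]))
```

```text
pivot [261. 379.] lever tip [209. 478.] corner FR [ 71. 521.] RL corner [522. 281.]
0.008 tip px [303. 367.]
-0.003 tip px [302. 346.]
-0.011 tip px [302. 331.]
[[0.971, -0.231, -0.065, 0.586], [-0.24, -0.936, -0.257, 0.03], [-0.001, 0.265, -0.964, 0.324], [0.0, 0.0, 0.0, 1.0]]
[318.56002815 228.89829602] [318.6173085  223.74578472]
```

View pics/w1.png

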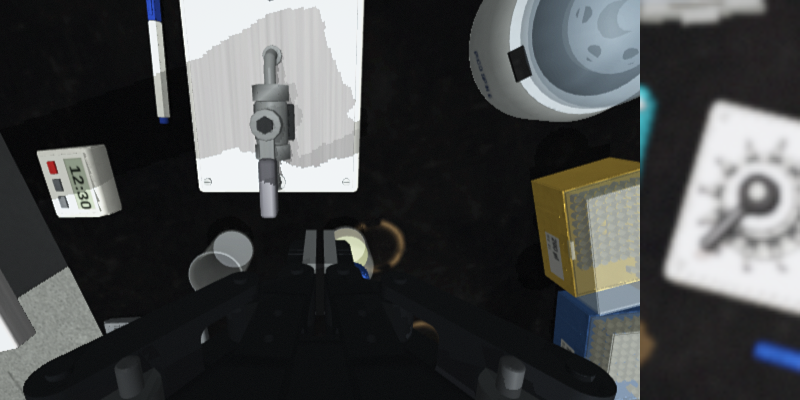

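The known points project within about 2 mm, and the tip of the lever shows at (268,215) in the wrist view. The pads' visible end near (320,231) still suggests shorter fingers than stated. I'll descend beside the lever, where the space is free, and look again.

Request:
{"name": "arm_command", "arguments": {
  "deltas": [
    {"x":0,"y":0,"z":0.5,"ax":0,"ay":0,"az":0,"hand":0},
    {"x":0,"y":0,"z":0.5,"ax":0,"ay":0,"az":0,"hand":0},
    {"x":0,"y":0,"z":0.5,"ax":0,"ay":0,"az":0,"hand":0},
    {"x":0,"y":0,"z":0.5,"ax":0,"ay":0,"az":0,"hand":0},
    {"x":0,"y":0,"z":0.5,"ax":0,"ay":0,"az":0,"hand":0},
    {"x":0,"y":0,"z":0.5,"ax":0,"ay":0,"az":0,"hand":0},
    {"x":0,"y":0,"z":0.5,"ax":0,"ay":0,"az":0,"hand":0}
  ]
}}

```text
clock: 6.35
ee_pos: [0.5697, -0.0335, 0.0909]
tcp_rot: [-3.141, -0.0, 1.329]
contact_force: [0.4, -1.1, -0.1]
grip_width: -0.002
grip_force: 0.0
```

Run:
```python
from h import *
from bench import status,optics
f=optics.grab_frame("scene"); p=status.sense()["ee_pos"]; print(p)
o=optics.grab_frame("wrist")
g=lambda a:(255*(a/255.)**.5).astype(np.uint8)
a=cv2.resize(g(f["img"][160:260,265:345]),None,fx=5,fy=5,interpolation=cv2.INTER_CUBIC)
b=cv2.resize(g(o["img"][130:255,270:370]),(400,500),interpolation=cv2.INTER_CUBIC)
cv2.imwrite("pics/s2.png",np.hstack([a,b]))
X=np.array([np.cos(1.334),np.sin(1.334),0])
for d in(8,0,-8,-16):
  for h in(-.011,0,.011):
    P=p-[0,0,d/1000]+h*X; print(d,h,((proj(f,P)-[265,160])*5+2).round(),((proj(o,P)-[270,130])*4+[401.5,1.5]).round())
```

```text
[ 0.56825031 -0.0335185   0.08917436]
8 -0.011 [213. 354.] [597. 447.]
8 0 [221. 340.] [596. 377.]
8 0.011 [228. 327.] [596. 305.]
0 -0.011 [213. 340.] [596. 470.]
0 0 [221. 327.] [596. 398.]
0 0.011 [228. 313.] [595. 323.]
-8 -0.011 [213. 326.] [596. 496.]
-8 0 [221. 313.] [596. 420.]
-8 0.011 [228. 299.] [595. 342.]
-16 -0.011 [213. 312.] [596. 524.]
-16 0 [220. 299.] [595. 445.]
-16 0.011 [228. 286.] [595. 363.]
```

View pics/s2.png

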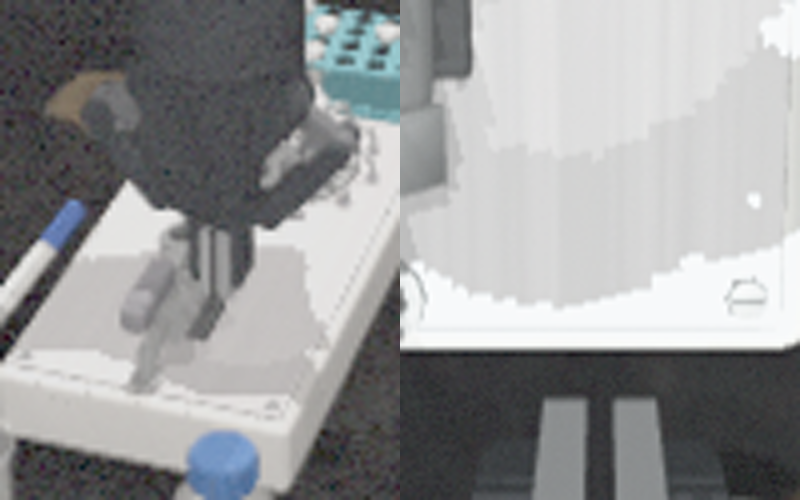

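The scene crop shows the finger ending near (222,295). The wrist crop shows two light finger ends at row 397 with a dark gap between them. Dark pads could be lost against the black table, so I print the pixel difference against the starting picture.

Run:
```python
from h import *
from bench import optics
f=optics.grab_frame("scene"); a=np.load("scene0.npz")["img"]
r=slice(204,234);c=slice(298,320)
G=lambda i:cv2.cvtColor(i,cv2.COLOR_BGR2GRAY)[r,c]
for k,(u,v) in enumerate(zip(G(a),G(f["img"]))): print(204+k,' '.join(f"{x:3d}" for x in u),'|',' '.join(f"{x:3d}" for x in v))
```

```text
204 197 181 161 144 140 180 197 197 198 199 197 198 199 198 199 188 188 190 196 196 197 197 | 203 185 154  66  23  27  31  29  19  14  24  23  28  23  18  29  31  26  26  27  25  27
205 181 130 101  85  85 108 172 195 198 198 199 199 198 198 197 197 197 196 197 197 199 198 | 165 119  86  49  25  21  17  50  44  21  32  25  24  23  21  26  26 114  81  34  21  25
206 144  74  72  70  69  53 156 175 196 180 170 187 197 197 197 198 197 197 196 198 198 198 | 112  57  53  42  24  25  68  83  57  36  51  28  21  28  23  22  25 155 189 163 127 121
207 154  85  53  46  47  84 155 159 167 165 150 151 195 198 197 198 197 196 198 197 197 197 | 112  62  44  42  28  21  77  94  54  38  85  82  43  25  30  24  23 163 201 201 196 197
208 159 151 129 124 146 151 162 125 146 149 148 101 175 195 197 195 196 196 198 198 199 197 | 115 111  95  92  39  21  75  94  52  42  91  93  47  23  28  22  19 128 200 204 205 204
209 110 141 146 154 155 148 119  92 119 133 140 111 150 193 197 197 196 197 198 198 199 198 |  93 109 108 114  45  29  76  94  52  43  92  94  46  30  26  24  21 118 163 166 165 165
210 147 
[... 3659 characters left out ...]
 187 189 189 198 197 197 198 198 195 196 196 198 197 199 198 199 | 112 111 111 109 112 112 133 137 136 149 150 151 151 149 147 148 148 148 150 149 151 151
231 106 161 163 163 169 172 189 191 196 198 199 198 198 195 197 196 197 197 199 198 198 198 | 112 111 111 110 112 112 135 137 147 149 151 149 150 150 148 147 149 149 150 150 150 151
232 106 166 172 172 174 186 190 195 198 198 198 197 198 197 196 196 196 198 198 197 198 198 | 111 109 112 114 112 130 136 137 137 138 141 141 150 149 148 149 150 151 151 149 152 151
233 175 185 187 187 189 190 195 197 198 199 198 197 196 195 196 198 198 197 197 198 199 198 | 129 132 133 133 132 136 137 136 136 137 137 138 138 139 136 138 140 141 140 141 139 141
```

The light finger faces end at row 219, column 307, with nothing dark below them. Both views agree that the tips are about 24 mm behind the reported TCP, at about z = 0.113, rather than 8 mm ahead. I'll go down another 24 mm, which is safe in either case, and measure again.

Request:
{"name": "arm_command", "arguments": {
  "deltas": [
    {"x":0,"y":0,"z":0.3,"ax":0,"ay":0,"az":0,"hand":0},
    {"x":0,"y":0,"z":0.3,"ax":0,"ay":0,"az":0,"hand":0},
    {"x":0,"y":0,"z":0.3,"ax":0,"ay":0,"az":0,"hand":0},
    {"x":0,"y":0,"z":0.3,"ax":0,"ay":0,"az":0,"hand":0}
  ]
}}

```text
clock: 6.9
ee_pos: [0.5698, -0.0335, 0.0674]
tcp_rot: [3.142, 0.0, 1.329]
contact_force: [0.8, -0.2, 0.8]
grip_width: -0.003
grip_force: 0.0
```

Run:
```python
from h import *
from bench import optics,status
f=optics.grab_frame("scene"); s=status.sense(); p=s["ee_pos"]; print(p,s["contact_force"])
o=optics.grab_frame("wrist")
g=lambda a:(255*(a/255.)**.6).astype(np.uint8)
a=cv2.resize(g(f["img"][165:265,265:345]),None,fx=5,fy=5,interpolation=cv2.INTER_NEAREST)
b=cv2.resize(g(o["img"][130:255,270:370]),(400,500),interpolation=cv2.INTER_NEAREST)
cv2.imwrite("pics/s3.png",np.hstack([a,b]))
X=np.array([np.cos(1.334),np.sin(1.334),0])
for d in(8,-8,-16,-24):
  for h in(-.011,0,.011):
    P=p-[0,0,d/1000]+h*X; print(d,h,((proj(f,P)-[265,165])*5+2).round(),((proj(o,P)-[270,130])*4+[401.5,1.5]).round())
```

```text
[ 0.56885255 -0.03351776  0.06634054] [-0.59588979  0.17083792 -0.97419739]
8 -0.011 [215. 368.] [597. 447.]
8 0 [223. 354.] [596. 377.]
8 0.011 [230. 341.] [596. 305.]
-8 -0.011 [215. 341.] [596. 495.]
-8 0 [222. 327.] [596. 420.]
-8 0.011 [230. 314.] [595. 342.]
-16 -0.011 [215. 327.] [596. 523.]
-16 0 [222. 314.] [595. 445.]
-16 0.011 [230. 300.] [595. 363.]
-24 -0.011 [214. 313.] [596. 554.]
-24 0 [222. 300.] [595. 472.]
-24 0.011 [230. 286.] [594. 387.]
```

View pics/s3.png

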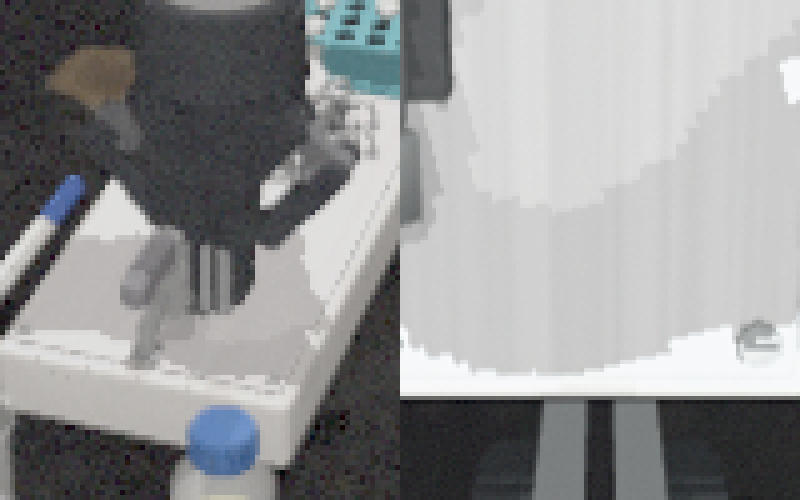

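The finger now ends at (215,313) in the crop, which matches tips 24 mm behind the TCP (z about 0.090). The closed fingers are about 29 mm across. I'll use TCP z = 0.058 so the tips sit at about 0.082.

Run:
```python
from h import *
Y=lambda a:YAW+np.deg2rad(a)
A=(0,-75); a0=contact(A,-90,50,23); a1=contact(A,-174,50,21.5)
print(a0,a1)
plan([.5697,-.0335,.067],[np.pi,0,1.329],[*a0,.058],Y(90),6)
plan([*a0,.058],[np.pi,0,Y(90)],[*a1,.058],Y(6),24)
```

```text
[ 0.55367583 -0.02626346] [0.49088714 0.01338484]
6 rows xyz [ 0.027 -0.144  0.075] turn [ 0.    -0.     0.002]
24 rows xyz [-0.063 -0.157 -0.   ] turn [-0.  -0.   0.7]
```

Request:
{"name": "arm_command", "arguments": {
  "deltas": [
    {"x":0.03,"y":0,"z":0.15,"ax":0,"ay":0,"az":0,"hand":0},
    {"x":0.03,"y":0,"z":0.15,"ax":0,"ay":0,"az":0,"hand":0},
    {"x":0.03,"y":0,"z":0.15,"ax":0,"ay":0,"az":0,"hand":0},
    {"x":0.03,"y":-0.29,"z":0,"ax":0,"ay":0,"az":0,"hand":0},
    {"x":0.03,"y":-0.29,"z":0,"ax":0,"ay":0,"az":0,"hand":0},
    {"x":0.02,"y":-0.29,"z":0,"ax":0,"ay":0,"az":0,"hand":0}
  ]
}}

```text
clock: 7.6
ee_pos: [0.553, -0.0256, 0.0589]
tcp_rot: [-3.141, -0.0, 1.329]
contact_force: [-0.6, 0.5, -0.4]
grip_width: 0.006
grip_force: 0.0
```

Request:
{"name": "arm_command", "arguments": {
  "deltas": [
    {"x":-0.06,"y":-0.16,"z":0,"ax":0,"ay":0,"az":0.7,"hand":0},
    {"x":-0.06,"y":-0.16,"z":0,"ax":0,"ay":0,"az":0.7,"hand":0},
    {"x":-0.06,"y":-0.16,"z":0,"ax":0,"ay":0,"az":0.7,"hand":0},
    {"x":-0.06,"y":-0.16,"z":0,"ax":0,"ay":0,"az":0.7,"hand":0},
    {"x":-0.06,"y":-0.16,"z":0,"ax":0,"ay":0,"az":0.7,"hand":0},
    {"x":-0.06,"y":-0.16,"z":0,"ax":0,"ay":0,"az":0.7,"hand":0}
  ]
}}

```text
clock: 8.2
ee_pos: [0.5338, -0.0254, 0.0593]
tcp_rot: [3.14, -0.001, 0.96]
contact_force: [1.7, -0.7, -0.7]
grip_width: -0.0
grip_force: 0.8
```

A contact force of about 1.8 N means the lever is moving with the finger. I continue the arc.

Request:
{"name": "arm_command", "arguments": {
  "deltas": [
    {"x":-0.06,"y":-0.16,"z":0,"ax":0,"ay":0,"az":0.7,"hand":0},
    {"x":-0.06,"y":-0.16,"z":0,"ax":0,"ay":0,"az":0.7,"hand":0},
    {"x":-0.06,"y":-0.16,"z":0,"ax":0,"ay":0,"az":0.7,"hand":0},
    {"x":-0.06,"y":-0.16,"z":0,"ax":0,"ay":0,"az":0.7,"hand":0},
    {"x":-0.06,"y":-0.16,"z":0,"ax":0,"ay":0,"az":0.7,"hand":0},
    {"x":-0.06,"y":-0.16,"z":0,"ax":0,"ay":0,"az":0.7,"hand":0},
    {"x":-0.06,"y":-0.16,"z":0,"ax":0,"ay":0,"az":0.7,"hand":0},
    {"x":-0.06,"y":-0.16,"z":0,"ax":0,"ay":0,"az":0.7,"hand":0},
    {"x":-0.06,"y":-0.16,"z":0,"ax":0,"ay":0,"az":0.7,"hand":0},
    {"x":-0.06,"y":-0.16,"z":0,"ax":0,"ay":0,"az":0.7,"hand":0},
    {"x":-0.06,"y":-0.16,"z":0,"ax":0,"ay":0,"az":0.7,"hand":0},
    {"x":-0.06,"y":-0.16,"z":0,"ax":0,"ay":0,"az":0.7,"hand":0}
  ]
}}

```text
clock: 9.4
ee_pos: [0.4998, -0.0038, 0.0592]
tcp_rot: [3.14, -0.001, 0.227]
contact_force: [0.3, -1.5, -0.4]
grip_width: 0.003
grip_force: 0.8
```

Request:
{"name": "arm_command", "arguments": {
  "deltas": [
    {"x":-0.06,"y":-0.16,"z":0,"ax":0,"ay":0,"az":0.7,"hand":0},
    {"x":-0.06,"y":-0.16,"z":0,"ax":0,"ay":0,"az":0.7,"hand":0},
    {"x":-0.06,"y":-0.16,"z":0,"ax":0,"ay":0,"az":0.7,"hand":0},
    {"x":-0.06,"y":-0.16,"z":0,"ax":0,"ay":0,"az":0.7,"hand":0},
    {"x":-0.06,"y":-0.16,"z":0,"ax":0,"ay":0,"az":0.7,"hand":0}
  ]
}}

```text
clock: 9.9
ee_pos: [0.4918, 0.0114, 0.0592]
tcp_rot: [3.14, -0.0, -0.079]
contact_force: [0.3, -1.3, 1.1]
grip_width: -0.003
grip_force: 0.8
```

Run:
```python
from h import *
from bench import optics,status
s=status.sense(); p=s["ee_pos"]; print(p,s["tcp_rot"],s["contact_force"])
o=optics.grab_frame("wrist"); np.savez("wrist2.npz",**o); cv2.imwrite("pics/w2.png",o["img"])
A=(0,-75)
print("axis",proj(o,[*w(A),.104]))
for an in(-160,-166,-172,-178): print(an,proj(o,[*contact(A,an,70,0),.1]))
```

```text
[0.49184358 0.01135873 0.05915439] [ 3.14047894e+00 -3.59560259e-04 -7.89081412e-02] [ 0.27151476 -1.32840321  1.05673538]
axis [261.66094531 153.88027716]
-160 [299.53709916 305.80809429]
-166 [283.39069006 307.71849037]
-172 [267.0863793  308.14656936]
-178 [250.7328961  307.09067424]
```

View pics/w2.png

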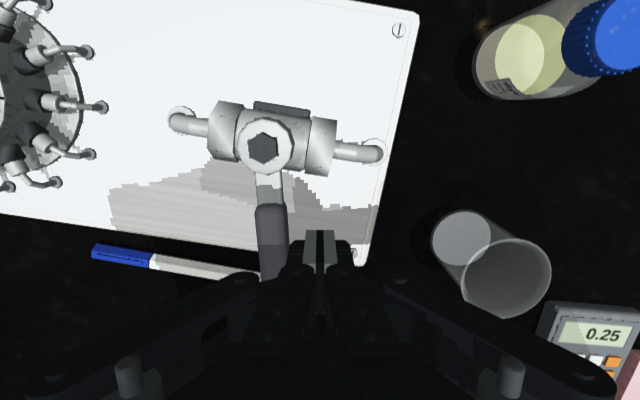

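The wrist view shows the lever from the axis at (263,148) through (272,240), about -167 deg (1.35 rad), with the finger on its right side. It needs about 6 deg more, in small steps.

Request:
{"name": "arm_command", "arguments": {
  "deltas": [
    {"x":0,"y":-0.06,"z":0,"ax":0,"ay":0,"az":0.2,"hand":0},
    {"x":0,"y":-0.06,"z":0,"ax":0,"ay":0,"az":0.2,"hand":0},
    {"x":0,"y":-0.06,"z":0,"ax":0,"ay":0,"az":0.2,"hand":0},
    {"x":0,"y":-0.06,"z":0,"ax":0,"ay":0,"az":0.2,"hand":0}
  ]
}}

```text
clock: 10.35
ee_pos: [0.492, 0.0167, 0.0586]
tcp_rot: [3.141, 0.002, -0.147]
contact_force: [-1.8, -1.4, -0.7]
grip_width: -0.0
grip_force: 0.9
```

```bash
cat > lev.py <<'E'
from h import *
from bench import optics,status
o=optics.grab_frame("wrist"); s=status.sense(); p=s["ee_pos"]; print(p,s["tcp_rot"],s["contact_force"])
g=cv2.cvtColor(o["img"],cv2.COLOR_BGR2GRAY); A=(0,-75)
ax=proj(o,[*w(A),.101])
for row in (215,235,255):
    print(row,g[row,240:300:2].tolist())
print("axis",ax)
for an in(-164,-168,-172,-176,-180):
    t=proj(o,[*contact(A,an,60,0),.101]); print(an,[round(float(np.interp(r,[ax[1],t[1]],[ax[0],t[0]])),1) for r in(215,235,255)])
E
python3 lev.py
```

```text
[0.4920413  0.01705126 0.05858595] [ 3.14135403e+00  1.35247988e-03 -1.47202321e-01] [-2.52630517 -1.41718706 -0.50276021]
215 [199, 200, 200, 200, 200, 201, 200, 202, 158, 73, 81, 86, 87, 88, 88, 88, 87, 85, 85, 82, 78, 74, 64, 45, 45, 141, 141, 140, 142, 140]
235 [194, 195, 194, 194, 194, 194, 194, 194, 195, 69, 79, 88, 92, 92, 92, 91, 90, 91, 90, 89, 84, 79, 73, 54, 38, 139, 142, 141, 142, 143]
255 [8, 11, 10, 8, 7, 8, 8, 6, 4, 9, 61, 63, 67, 69, 67, 70, 69, 68, 69, 69, 68, 67, 63, 55, 17, 15, 15, 13, 15, 15]
axis [267.85596312 155.71394173]
-164 [281.5, 286.2, 290.8]
-168 [277.3, 280.5, 283.6]
-172 [273.1, 274.9, 276.6]
-176 [268.9, 269.3, 269.7]
-180 [264.8, 263.7, 262.7]
```

The lever is now at about -173 deg (1.45 rad). I nudge it a little more.

Request:
{"name": "arm_command", "arguments": {
  "deltas": [
    {"x":0,"y":-0.06,"z":0,"ax":0,"ay":0,"az":0.2,"hand":0},
    {"x":0,"y":-0.06,"z":0,"ax":0,"ay":0,"az":0.2,"hand":0},
    {"x":0,"y":0,"z":0,"ax":0,"ay":0,"az":0,"hand":0}
  ]
}}

```text
clock: 10.7
ee_pos: [0.4927, 0.0195, 0.0586]
tcp_rot: [3.141, 0.001, -0.181]
contact_force: [-1.6, -1.2, 0.4]
grip_width: 0.002
grip_force: 0.8
```

```bash
python3 lev.py
```

```text
[0.49286363 0.01941687 0.05866097] [-3.14156207e+00  4.92765168e-04 -1.80645140e-01] [-1.95291019 -2.23083678 -0.70079767]
215 [199, 199, 200, 200, 200, 200, 198, 198, 199, 150, 73, 80, 82, 83, 82, 83, 82, 81, 82, 81, 79, 73, 67, 52, 40, 113, 142, 141, 141, 142]
235 [196, 195, 196, 196, 196, 197, 197, 197, 199, 129, 78, 84, 91, 92, 91, 91, 92, 91, 91, 90, 86, 81, 77, 63, 41, 90, 143, 142, 142, 143]
255 [35, 37, 37, 50, 51, 72, 75, 105, 110, 109, 60, 63, 66, 69, 70, 70, 69, 69, 70, 69, 68, 67, 64, 57, 18, 14, 16, 16, 16, 15]
axis [271.02143107 157.98655068]
-164 [286.1, 291.3, 296.6]
-168 [281.9, 285.7, 289.6]
-172 [277.9, 280.3, 282.7]
-176 [273.9, 274.8, 275.8]
-180 [269.8, 269.4, 269.0]
```

The lever is at about -176 deg (1.51 rad) with only 2 to 3 N of force, so it counts as closed. That pose also gives a finger half thickness of about 10.5 mm. Next I back off, rise and go to the selector.

Run:
```python
from h import *
from bench import status
s=status.sense(); print(np.round(s["q"],2)); p=s["ee_pos"]; yaw=s["tcp_rot"][2]; R=Ro.from_euler("xyz",[np.pi,0,yaw])
p1=p+R.apply([0,.016,-.072]); B=(0,75); Y=lambda a:YAW+np.deg2rad(a)
a0=contact(B,150,48,32); print("a0",a0,p1)
plan(p1,[np.pi,0,yaw],[*a0,.13],yaw,10)
print("turn deg",np.degrees(Y(150)-yaw))
a1=contact(B,150,48,19); print(a1); plan([*a0,.13],[np.pi,0,Y(150)],[*a0,.060],Y(150),6); plan([*a0,.060],[np.pi,0,Y(150)],[*a1,.060],Y(150),6)
a2=contact(B,44,48,16.5); plan([*a1,.06],[np.pi,0,Y(150)],[*a2,.06],Y(44),35)
```

```text
[ 0.13  0.31 -0.29  2.07  0.12  0.77 -1.98]
a0 [0.52265628 0.18363615] [0.489989   0.00367722 0.13066097]
10 rows xyz [-0.001 -0.914  0.003] turn [0. 0. 0.]
turn deg 146.44020410191658
[0.53167214 0.19300174]
6 rows xyz [ 0.    -0.     0.583] turn [0. 0. 0.]
6 rows xyz [-0.     0.108  0.   ] turn [0. 0. 0.]
35 rows xyz [0.043 0.131 0.   ] turn [ 0.    -0.     0.606]
```

Request:
{"name": "arm_command", "arguments": {
  "deltas": [
    {"x":0,"y":0.4,"z":0,"ax":0,"ay":0,"az":0,"hand":0},
    {"x":0,"y":0.4,"z":0,"ax":0,"ay":0,"az":0,"hand":0},
    {"x":0,"y":0,"z":-0.9,"ax":0,"ay":0,"az":0,"hand":0},
    {"x":0,"y":0,"z":-0.9,"ax":0,"ay":0,"az":0,"hand":0},
    {"x":0,"y":0,"z":-0.9,"ax":0,"ay":0,"az":0,"hand":0},
    {"x":0,"y":0,"z":-0.9,"ax":0,"ay":0,"az":0,"hand":0}
  ]
}}

```text
clock: 11.35
ee_pos: [0.4911, 0.003, 0.1321]
tcp_rot: [-3.141, -0.002, -0.182]
contact_force: [0.7, -0.8, -0.3]
grip_width: -0.002
grip_force: 0.0
```

Request:
{"name": "arm_command", "arguments": {
  "deltas": [
    {"x":0,"y":-0.91,"z":0,"ax":0,"ay":0,"az":0,"hand":0},
    {"x":0,"y":-0.91,"z":0,"ax":0,"ay":0,"az":0,"hand":0},
    {"x":0,"y":-0.91,"z":0,"ax":0,"ay":0,"az":0,"hand":0},
    {"x":0,"y":-0.91,"z":0,"ax":0,"ay":0,"az":0,"hand":0},
    {"x":0,"y":-0.91,"z":0,"ax":0,"ay":0,"az":0,"hand":0},
    {"x":0,"y":-0.91,"z":0,"ax":0,"ay":0,"az":0,"hand":0},
    {"x":0,"y":-0.91,"z":0,"ax":0,"ay":0,"az":0,"hand":0},
    {"x":0,"y":-0.91,"z":0,"ax":0,"ay":0,"az":0,"hand":0},
    {"x":0,"y":-0.91,"z":0,"ax":0,"ay":0,"az":0,"hand":0},
    {"x":0,"y":-0.91,"z":0,"ax":0,"ay":0,"az":0,"hand":0}
  ]
}}

```text
clock: 12.35
ee_pos: [0.5241, 0.1829, 0.1313]
tcp_rot: [-3.14, -0.002, -0.182]
contact_force: [-0.3, -0.6, 0.0]
grip_width: -0.0
grip_force: 0.0
```

Request:
{"name": "arm_command", "arguments": {
  "deltas": [
    {"x":0,"y":0,"z":0,"ax":0,"ay":0,"az":-1,"hand":0},
    {"x":0,"y":0,"z":0,"ax":0,"ay":0,"az":-1,"hand":0},
    {"x":0,"y":0,"z":0,"ax":0,"ay":0,"az":-1,"hand":0},
    {"x":0,"y":0,"z":0,"ax":0,"ay":0,"az":-1,"hand":0},
    {"x":0,"y":0,"z":0,"ax":0,"ay":0,"az":-1,"hand":0},
    {"x":0,"y":0,"z":0,"ax":0,"ay":0,"az":-1,"hand":0},
    {"x":0,"y":0,"z":0,"ax":0,"ay":0,"az":-1,"hand":0},
    {"x":0,"y":0,"z":0,"ax":0,"ay":0,"az":-1,"hand":0},
    {"x":0,"y":0,"z":0,"ax":0,"ay":0,"az":-1,"hand":0},
    {"x":0,"y":0,"z":0,"ax":0,"ay":0,"az":-1,"hand":0},
    {"x":0,"y":0,"z":0,"ax":0,"ay":0,"az":-1,"hand":0},
    {"x":0,"y":0,"z":0,"ax":0,"ay":0,"az":-1,"hand":0}
  ]
}}

```text
clock: 13.55
ee_pos: [0.524, 0.1821, 0.1313]
tcp_rot: [3.141, -0.002, 0.869]
contact_force: [1.2, -0.4, -0.5]
grip_width: -0.001
grip_force: 0.0
```

Request:
{"name": "arm_command", "arguments": {
  "deltas": [
    {"x":0,"y":0,"z":0,"ax":0,"ay":0,"az":-1,"hand":0},
    {"x":0,"y":0,"z":0,"ax":0,"ay":0,"az":-1,"hand":0},
    {"x":0,"y":0,"z":0,"ax":0,"ay":0,"az":-1,"hand":0},
    {"x":0,"y":0,"z":0,"ax":0,"ay":0,"az":-1,"hand":0},
    {"x":0,"y":0,"z":0,"ax":0,"ay":0,"az":-1,"hand":0},
    {"x":0,"y":0,"z":0,"ax":0,"ay":0,"az":-1,"hand":0},
    {"x":0,"y":0,"z":0,"ax":0,"ay":0,"az":-1,"hand":0},
    {"x":0,"y":0,"z":0,"ax":0,"ay":0,"az":-1,"hand":0},
    {"x":0,"y":0,"z":0,"ax":0,"ay":0,"az":-1,"hand":0},
    {"x":0,"y":0,"z":0,"ax":0,"ay":0,"az":-1,"hand":0},
    {"x":0,"y":0,"z":0,"ax":0,"ay":0,"az":-1,"hand":0},
    {"x":0,"y":0,"z":0,"ax":0,"ay":0,"az":-1,"hand":0}
  ]
}}

```text
clock: 14.75
ee_pos: [0.524, 0.182, 0.1313]
tcp_rot: [3.14, -0.0, 1.916]
contact_force: [0.1, 0.2, 0.0]
grip_width: 0.0
grip_force: 0.0
```

Request:
{"name": "arm_command", "arguments": {
  "deltas": [
    {"x":0,"y":0,"z":0,"ax":0,"ay":0,"az":-1,"hand":0},
    {"x":0,"y":0,"z":0,"ax":0,"ay":0,"az":-1,"hand":0},
    {"x":0,"y":0,"z":0,"ax":0,"ay":0,"az":-1,"hand":0},
    {"x":0,"y":0,"z":0,"ax":0,"ay":0,"az":-1,"hand":0},
    {"x":0,"y":0,"z":0,"ax":0,"ay":0,"az":-1,"hand":0},
    {"x":0,"y":0,"z":0,"ax":0,"ay":0,"az":-0.3,"hand":0}
  ]
}}

```text
clock: 15.35
ee_pos: [0.5238, 0.182, 0.1311]
tcp_rot: [3.14, 0.0, 2.376]
contact_force: [-0.5, -0.8, -0.7]
grip_width: 0.0
grip_force: 0.0
```

```bash
cat > sel.py <<'E'
from h import *
from bench import optics,status
import sys
o=optics.grab_frame("wrist"); s=status.sense(); p=s["ee_pos"]; print(p,s["tcp_rot"],s["contact_force"]); B=(0,75)
cv2.imwrite(f"pics/{sys.argv[1]}.png",o["img"]); np.savez(sys.argv[1]+".npz",**o)
d=(p[:2]-w(B)); c,sn=np.cos(YAW),np.sin(YAW); m=np.array([c*d[0]+sn*d[1],-sn*d[0]+c*d[1]])*1000; print("finger in manifold rel axis",m, np.hypot(*m),np.degrees(np.arctan2(m[1],m[0])))
print("axis",proj(o,[*w(B),.108]))
for an in map(float,sys.argv[2:]): print(an,proj(o,[*contact(B,an,40,0),.106]),proj(o,[*contact(B,an,61.5,0),.106]))
E
python3 sel.py w3 150 120
```

```text
[0.52371397 0.18204293 0.1311156 ] [3.14042466e+00 1.71230163e-04 2.37578170e+00] [ 0.59031733 -0.54367123  0.85532014]
finger in manifold rel axis [-56.1595443   -5.00504796] 56.382132992520695 -174.90714381722862
axis [369.51847856 280.74839973]
150.0 [371.70650723 223.40372095] [373.24782899 190.92723358]
120.0 [402.37779268 231.22197155] [421.56718741 203.61074338]
```

View pics/w3.png

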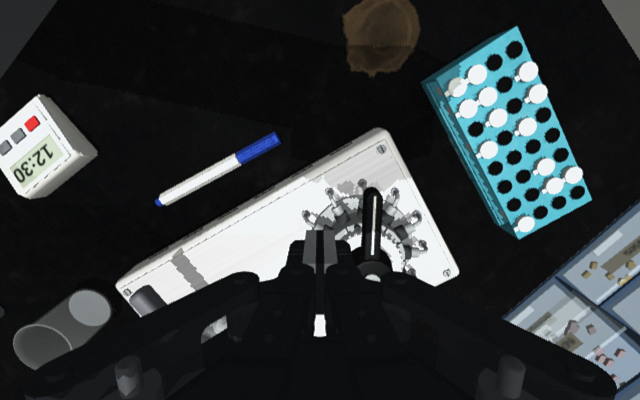

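The pointer lever lies along column 372, rows 188 to 250, matching the predicted 150 deg. The shut-off lever is at lower left, closed. Now I descend beside the pointer lever and approach it.

Request:
{"name": "arm_command", "arguments": {
  "deltas": [
    {"x":0,"y":0,"z":0.71,"ax":0,"ay":0,"az":0,"hand":0},
    {"x":0,"y":0,"z":0.71,"ax":0,"ay":0,"az":0,"hand":0},
    {"x":0,"y":0,"z":0.71,"ax":0,"ay":0,"az":0,"hand":0},
    {"x":0,"y":0,"z":0.71,"ax":0,"ay":0,"az":0,"hand":0},
    {"x":0,"y":0,"z":0.71,"ax":0,"ay":0,"az":0,"hand":0},
    {"x":0.03,"y":0.16,"z":0,"ax":0,"ay":0,"az":0,"hand":0},
    {"x":0.03,"y":0.16,"z":0,"ax":0,"ay":0,"az":0,"hand":0},
    {"x":0.03,"y":0.16,"z":0,"ax":0,"ay":0,"az":0,"hand":0},
    {"x":0,"y":0.16,"z":0,"ax":0,"ay":0,"az":0,"hand":0}
  ]
}}

```text
clock: 16.3
ee_pos: [0.5315, 0.194, 0.0608]
tcp_rot: [3.14, 0.001, 2.377]
contact_force: [0.3, -0.6, -0.2]
grip_width: -0.005
grip_force: 0.0
```

Request:
{"name": "arm_command", "arguments": {
  "deltas": [
    {"x":0.04,"y":0.13,"z":0,"ax":0,"ay":0,"az":0.61,"hand":0},
    {"x":0.04,"y":0.13,"z":0,"ax":0,"ay":0,"az":0.61,"hand":0},
    {"x":0.04,"y":0.13,"z":0,"ax":0,"ay":0,"az":0.61,"hand":0},
    {"x":0.04,"y":0.13,"z":0,"ax":0,"ay":0,"az":0.61,"hand":0},
    {"x":0.04,"y":0.13,"z":0,"ax":0,"ay":0,"az":0.61,"hand":0}
  ]
}}

```text
clock: 16.8
ee_pos: [0.5369, 0.2046, 0.0604]
tcp_rot: [-3.139, 0.0, 2.108]
contact_force: [-2.8, -0.5, 1.5]
grip_width: -0.0
grip_force: 1.3
```

```bash
cat > pose.py <<'E'
from h import *
from bench import status
import sys
s=status.sense(); p=s["ee_pos"]; yaw=s["tcp_rot"][2]; B=(0,75)
c,sn=np.cos(YAW),np.sin(YAW); d=p[:2]-w(B); m=np.array([c*d[0]+sn*d[1],-sn*d[0]+c*d[1]])*1000
a=np.degrees(np.arctan2(m[1],m[0])); R=np.hypot(*m)
print("z",p[2].round(4),"tool x at",np.degrees(yaw-YAW).round(1),"R",R.round(1),"contact lever angle (off 16)",(a-np.degrees(np.arcsin(16/R))).round(1),"F",s["contact_force"].round(1))
if len(sys.argv)>1:
    an,n=float(sys.argv[1]),int(sys.argv[2]); q=contact(B,an,48,16); plan(p,s["tcp_rot"],[*q,.06],YAW+np.deg2rad(an),n)
E
python3 pose.py 56 26
```

```text
z 0.0604 tool x at 134.7 R 52.8 contact lever angle (off 16) 140.0 F [-2.8 -0.5  1.5]
26 rows xyz [0.044 0.136 0.001] turn [-0.001  0.001  0.605]
```

The finger is in contact at about 3 N, near a lever angle of 140 deg. I continue along the arc.

Request:
{"name": "arm_command", "arguments": {
  "deltas": [
    {"x":0.04,"y":0.14,"z":0,"ax":0,"ay":0,"az":0.6,"hand":0},
    {"x":0.04,"y":0.14,"z":0,"ax":0,"ay":0,"az":0.6,"hand":0},
    {"x":0.04,"y":0.14,"z":0,"ax":0,"ay":0,"az":0.6,"hand":0},
    {"x":0.04,"y":0.14,"z":0,"ax":0,"ay":0,"az":0.6,"hand":0},
    {"x":0.04,"y":0.14,"z":0,"ax":0,"ay":0,"az":0.6,"hand":0},
    {"x":0.04,"y":0.14,"z":0,"ax":0,"ay":0,"az":0.6,"hand":0},
    {"x":0.04,"y":0.14,"z":0,"ax":0,"ay":0,"az":0.6,"hand":0},
    {"x":0.04,"y":0.14,"z":0,"ax":0,"ay":0,"az":0.6,"hand":0},
    {"x":0.04,"y":0.14,"z":0,"ax":0,"ay":0,"az":0.6,"hand":0}
  ]
}}

```text
clock: 17.7
ee_pos: [0.5582, 0.2201, 0.0606]
tcp_rot: [-3.14, 0.0, 1.637]
contact_force: [-2.4, -0.2, 2.6]
grip_width: -0.002
grip_force: 1.3
```

```bash
python3 pose.py 56 16; python3 sel.py w4 150 120 90 60
```

```text
z 0.0606 tool x at 107.7 R 51.3 contact lever angle (off 16) 110.2 F [-2.4 -0.2  2.6]
16 rows xyz [0.044 0.143 0.002] turn [-0.001  0.001  0.647]
[0.55906325 0.2203061  0.06069112] [-3.14146244e+00 -3.60771118e-04  1.63614711e+00] [-0.82577624  0.24151892  0.21365341]
finger in manifold rel axis [-31.04526738  40.63391638] 51.13632551321025 127.3806780682674
axis [359.32019139 367.4176522 ]
150.0 [298.87397208 307.79280456] [263.7312227  274.87569261]
120.0 [341.79580441 288.45607561] [331.52055183 242.83780996]
90.0 [390.36678956 290.53669385] [409.40297234 246.29495008]
60.0 [428.90585013 313.26841577] [469.7369334  283.77258695]
```

View pics/w4.png

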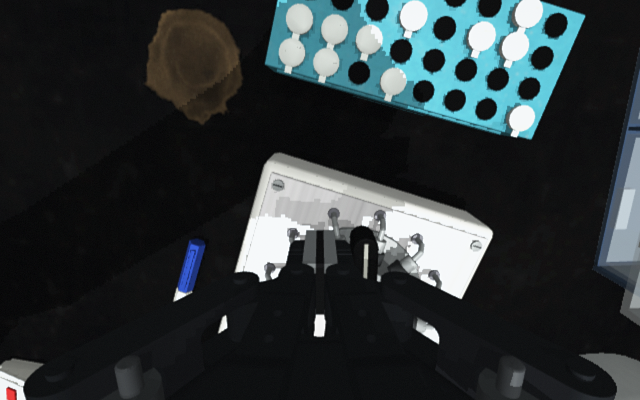

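The lever tip is at (362,232), between the predictions for 120 deg and 90 deg, so it is near 108 deg against the finger's estimate of 110. My ten views are used up, so from here I read the lever from gray profiles along an arc, trying it first on this picture.

```bash
cat > prof.py <<'E'
from h import *
import sys
def prof(o,lo,hi,ax=(0,75),z=.106,rs=(46,52,58),st=2):
    g=cv2.GaussianBlur(cv2.cvtColor(o["img"],cv2.COLOR_BGR2GRAY),(3,3),0)
    for r in rs:
        v=[]
        for a in np.arange(hi,lo,-st):
            u=proj(o,[*contact(ax,a,r,0),z]).round().astype(int); v.append(f"{a}:{g[u[1],u[0]] if 0<=u[1]<400 and 0<=u[0]<640 else -1}")
        print(r,' '.join(v))
if __name__=="__main__":
    if sys.argv[1]=="new":
        from bench import optics; o=optics.grab_frame("wrist"); np.savez("last.npz",**o)
    else: o=dict(np.load(sys.argv[1]))
    prof(o,int(sys.argv[2]),int(sys.argv[3]))
E
python3 prof.py w4.npz 84 136
```

```text
46 136:16 134:15 132:21 130:20 128:17 126:16 124:15 122:16 120:17 118:20 116:18 114:18 112:18 110:17 108:40 106:142 104:13 102:13 100:106 98:58 96:17 94:18 92:17 90:21 88:24 86:26
52 136:17 134:16 132:17 130:78 128:22 126:80 124:95 122:64 120:52 118:17 116:16 114:16 112:15 110:17 108:22 106:115 104:13 102:11 100:49 98:70 96:95 94:26 92:32 90:57 88:168 86:182
58 136:17 134:25 132:84 130:84 128:83 126:14 124:68 122:84 120:85 118:23 116:22 114:20 112:11 110:17 108:57 106:98 104:17 102:113 100:178 98:196 96:130 94:131 92:120 90:160 88:236 86:194
```

Request:
{"name": "arm_command", "arguments": {
  "deltas": [
    {"x":0.04,"y":0.14,"z":0,"ax":0,"ay":0,"az":0.65,"hand":0},
    {"x":0.04,"y":0.14,"z":0,"ax":0,"ay":0,"az":0.65,"hand":0},
    {"x":0.04,"y":0.14,"z":0,"ax":0,"ay":0,"az":0.65,"hand":0},
    {"x":0.04,"y":0.14,"z":0,"ax":0,"ay":0,"az":0.65,"hand":0},
    {"x":0.04,"y":0.14,"z":0,"ax":0,"ay":0,"az":0.65,"hand":0},
    {"x":0.04,"y":0.14,"z":0,"ax":0,"ay":0,"az":0.65,"hand":0},
    {"x":0.04,"y":0.14,"z":0,"ax":0,"ay":0,"az":0.65,"hand":0},
    {"x":0.04,"y":0.14,"z":0,"ax":0,"ay":0,"az":0.65,"hand":0}
  ]
}}

```text
clock: 18.55
ee_pos: [0.5804, 0.2241, 0.0605]
tcp_rot: [-3.139, 0.0, 1.185]
contact_force: [-3.8, 0.8, 3.0]
grip_width: 0.001
grip_force: 2.1
```

```bash
python3 pose.py 58 8; python3 prof.py new 40 110
```

```text
z 0.0605 tool x at 81.8 R 50.7 contact lever angle (off 16) 84.4 F [-3.8  0.8  3. ]
8 rows xyz [0.045 0.138 0.003] turn [-0.004  0.001  0.595]
46 110:21 108:20 106:26 104:27 102:26 100:20 98:22 96:21 94:22 92:26 90:29 88:24 86:24 84:24 82:21 80:182 78:44 76:19 74:26 72:191 70:32 68:23 66:22 64:25 62:27 60:32 58:31 56:23 54:23 52:23 50:23 48:23 46:23 44:23 42:23
52 110:25 108:23 106:24 104:118 102:28 100:38 98:155 96:96 94:73 92:23 90:22 88:22 86:20 84:22 82:20 80:228 78:21 76:22 74:79 72:66 70:102 68:127 66:34 64:39 62:145 60:218 58:222 56:209 54:204 52:198 50:231 48:143 46:94 44:90 42:126
58 110:22 108:21 106:106 104:107 102:108 100:18 98:20 96:108 94:108 92:31 90:26 88:24 86:11 84:23 82:21 80:238 78:21 76:20 74:237 72:198 70:237 68:137 66:128 64:140 62:253 60:255 58:199 56:252 54:254 52:254 50:254 48:254 46:254 44:254 42:254
```

The white line reads 80 deg against the finger's estimate of 84, so the true lever angle is the estimate minus 4. I continue to about 57 deg, still between clicks 3 and 4 and short of the snap at 45.

Request:
{"name": "arm_command", "arguments": {
  "deltas": [
    {"x":0.04,"y":0.14,"z":0,"ax":0,"ay":0,"az":0.6,"hand":0},
    {"x":0.04,"y":0.14,"z":0,"ax":0,"ay":0,"az":0.6,"hand":0},
    {"x":0.04,"y":0.14,"z":0,"ax":0,"ay":0,"az":0.6,"hand":0},
    {"x":0.04,"y":0.14,"z":0,"ax":0,"ay":0,"az":0.6,"hand":0},
    {"x":0.04,"y":0.14,"z":0,"ax":0,"ay":0,"az":0.6,"hand":0},
    {"x":0.04,"y":0.14,"z":0,"ax":0,"ay":0,"az":0.6,"hand":0},
    {"x":0.04,"y":0.14,"z":0,"ax":0,"ay":0,"az":0.6,"hand":0}
  ]
}}

```text
clock: 19.3
ee_pos: [0.6006, 0.2188, 0.0603]
tcp_rot: [-3.14, 0.0, 0.819]
contact_force: [-4.1, 1.5, 1.8]
grip_width: 0.001
grip_force: 1.9
```

```bash
python3 pose.py 52 4; python3 prof.py new 20 76
```

```text
z 0.0603 tool x at 60.8 R 50.1 contact lever angle (off 16) 60.2 F [-4.1  1.5  1.8]
4 rows xyz [0.033 0.087 0.004] turn [-0.006  0.001  0.441]
46 76:16 74:17 72:16 70:16 68:18 66:18 64:17 62:17 60:16 58:16 56:43 54:151 52:14 50:14 48:49 46:18 44:16 42:17 40:17 38:20 36:19 34:17 32:16 30:16 28:17 26:17 24:18 22:19
52 76:28 74:113 72:91 70:67 68:26 66:17 64:17 62:17 60:11 58:14 56:43 54:153 52:14 50:15 48:68 46:72 44:104 42:105 40:52 38:120 36:92 34:115 32:127 30:89 28:125 26:81 24:47 22:36
58 76:17 74:16 72:87 70:87 68:23 66:23 64:20 62:23 60:14 58:17 56:51 54:188 52:18 50:49 48:214 46:177 44:211 42:170 40:125 38:250 36:250 34:250 32:102 30:201 28:250 26:250 24:250 22:249
```

The lever is at 54 deg. I take four slower rows, to about 46 deg, and then creep.

Request:
{"name": "arm_command", "arguments": {
  "deltas": [
    {"x":0.03,"y":0.09,"z":0,"ax":0,"ay":0,"az":0.44,"hand":0},
    {"x":0.03,"y":0.09,"z":0,"ax":0,"ay":0,"az":0.44,"hand":0},
    {"x":0.03,"y":0.09,"z":0,"ax":0,"ay":0,"az":0.44,"hand":0},
    {"x":0.03,"y":0.09,"z":0,"ax":0,"ay":0,"az":0.44,"hand":0}
  ]
}}

```text
clock: 19.75
ee_pos: [0.6071, 0.2156, 0.0602]
tcp_rot: [-3.14, 0.0, 0.667]
contact_force: [-2.9, 1.0, 1.3]
grip_width: 0.001
grip_force: 1.0
```

```bash
python3 pose.py 48 4; python3 prof.py new 20 60
```

```text
z 0.0602 tool x at 52.1 R 50.4 contact lever angle (off 16) 52.2 F [-2.9  1.   1.3]
4 rows xyz [0.016 0.044 0.002] turn [-0.006  0.001  0.207]
46 60:14 58:15 56:14 54:14 52:14 50:15 48:30 46:145 44:13 42:12 40:114 38:42 36:15 34:14 32:15 30:17 28:17 26:15 24:15 22:14
52 60:16 58:14 56:15 54:14 52:11 50:13 48:12 46:146 44:11 42:11 40:68 38:63 36:25 34:31 32:55 30:134 28:137 26:122 24:112 22:70
58 60:44 58:17 56:18 54:45 52:8 50:13 48:13 46:165 44:13 42:28 40:102 38:94 36:94 34:94 32:185 30:209 28:180 26:236 24:244 22:244
```

Lever at 46 deg. Creeping about 1 deg per row past the half-way point.

Request:
{"name": "arm_command", "arguments": {
  "deltas": [
    {"x":0.02,"y":0.05,"z":0,"ax":0,"ay":0,"az":0.2,"hand":0},
    {"x":0.02,"y":0.05,"z":0,"ax":0,"ay":0,"az":0.2,"hand":0},
    {"x":0,"y":0,"z":0,"ax":0,"ay":0,"az":0,"hand":0}
  ]
}}

```text
clock: 20.1
ee_pos: [0.6112, 0.212, 0.0601]
tcp_rot: [3.141, -0.001, 0.629]
contact_force: [-0.5, -0.6, 0.1]
grip_width: 0.003
grip_force: 0.0
```

```bash
python3 pose.py; python3 prof.py new 10 60
```

```text
z 0.0601 tool x at 50.0 R 49.9 contact lever angle (off 16) 45.8 F [-0.5 -0.6  0.1]
46 60:14 58:15 56:14 54:15 52:15 50:15 48:14 46:15 44:14 42:15 40:11 38:12 36:13 34:14 32:12 30:15 28:15 26:14 24:15 22:14 20:15 18:15 16:15 14:14 12:15
52 60:100 58:76 56:37 54:16 52:15 50:15 48:14 46:47 44:34 42:46 40:8 38:8 36:11 34:12 32:17 30:107 28:14 26:15 24:14 22:14 20:14 18:15 16:15 14:14 12:15
58 60:13 58:78 56:77 54:24 52:17 50:17 48:60 46:25 44:87 42:128 40:10 38:7 36:9 34:12 32:28 30:144 28:13 26:46 24:244 22:244 20:244 18:244 16:216 14:238 12:244
```

The white line is at 30 deg with no force on the finger, so the selector has snapped onto the fourth click. I back away, rise, and plan the reopening push from the lever's other side.

Request:
{"name": "arm_command", "arguments": {
  "deltas": [
    {"x":0,"y":-0.3,"z":0,"ax":0,"ay":0,"az":0,"hand":0},
    {"x":0,"y":-0.3,"z":0,"ax":0,"ay":0,"az":0,"hand":0},
    {"x":0,"y":0,"z":-0.9,"ax":0,"ay":0,"az":0,"hand":0},
    {"x":0,"y":0,"z":-0.9,"ax":0,"ay":0,"az":0,"hand":0},
    {"x":0,"y":0,"z":-0.9,"ax":0,"ay":0,"az":0,"hand":0},
    {"x":0,"y":0,"z":-0.9,"ax":0,"ay":0,"az":0,"hand":0}
  ]
}}

```text
clock: 20.75
ee_pos: [0.6034, 0.223, 0.1342]
tcp_rot: [3.141, -0.002, 0.631]
contact_force: [1.5, -0.2, -0.6]
grip_width: 0.0
grip_force: 0.0
```

Run:
```python
from h import *
from bench import status,optics
from prof import prof
o=optics.grab_frame("wrist"); prof(o,20,40,rs=(52,58))
s=status.sense(); p=s["ee_pos"]; rot=s["tcp_rot"]; print(p,rot,s["contact_force"]); A=(0,-75); Y=lambda a:YAW+np.deg2rad(a)
a0=contact(A,-176,48,-34); print(a0); plan(p,rot,[*a0,.13],rot[2],13); print("turn",np.degrees(Y(4)-rot[2]))
a1=contact(A,-176,48,-22); a2=contact(A,-96,48,-20.5)
plan([*a0,.13],[np.pi,0,Y(4)],[*a1,.058],Y(4),8); plan([*a1,.058],[np.pi,0,Y(4)],[*a2,.058],Y(84),24)
```

```text
52 40:20 38:9 36:18 34:56 32:92 30:237 28:49 26:39 24:166 22:176
58 40:120 38:7 36:14 34:59 32:69 30:227 28:48 26:70 24:133 22:107
[0.60573405 0.2240895  0.13802859] [ 3.13946959 -0.00754588  0.63068711] [0.96429703 0.86001376 2.94309383]
[0.50193782 0.06955296]
13 rows xyz [-0.673  0.245  0.028] turn [ 0.002 -0.007 -0.   ]
turn -46.0457098436446
8 rows xyz [-0.     0.075  0.45 ] turn [0. 0. 0.]
24 rows xyz [-0.058  0.144  0.   ] turn [ 0.     0.    -0.667]
```

The selector still reads 30 deg. I travel high over to the shut-off and turn the tool.

Request:
{"name": "arm_command", "arguments": {
  "deltas": [
    {"x":-0.73,"y":0.265,"z":0,"ax":0,"ay":0,"az":0,"hand":0},
    {"x":-0.73,"y":0.265,"z":0,"ax":0,"ay":0,"az":0,"hand":0},
    {"x":-0.73,"y":0.265,"z":0,"ax":0,"ay":0,"az":0,"hand":0},
    {"x":-0.73,"y":0.265,"z":0,"ax":0,"ay":0,"az":0,"hand":0},
    {"x":-0.73,"y":0.265,"z":0,"ax":0,"ay":0,"az":0,"hand":0},
    {"x":-0.73,"y":0.265,"z":0,"ax":0,"ay":0,"az":0,"hand":0},
    {"x":-0.73,"y":0.265,"z":0,"ax":0,"ay":0,"az":0,"hand":0},
    {"x":-0.73,"y":0.265,"z":0,"ax":0,"ay":0,"az":0,"hand":0},
    {"x":-0.73,"y":0.265,"z":0,"ax":0,"ay":0,"az":0,"hand":0},
    {"x":-0.73,"y":0.265,"z":0,"ax":0,"ay":0,"az":0,"hand":0},
    {"x":-0.73,"y":0.265,"z":0,"ax":0,"ay":0,"az":0,"hand":0},
    {"x":-0.73,"y":0.265,"z":0,"ax":0,"ay":0,"az":0,"hand":0}
  ]
}}

```text
clock: 22.0
ee_pos: [0.4983, 0.0667, 0.1319]
tcp_rot: [3.142, -0.0, 0.63]
contact_force: [0.2, 0.6, -0.5]
grip_width: 0.002
grip_force: 0.0
```

Request:
{"name": "arm_command", "arguments": {
  "deltas": [
    {"x":0,"y":0,"z":0,"ax":0,"ay":0,"az":0.92,"hand":0},
    {"x":0,"y":0,"z":0,"ax":0,"ay":0,"az":0.92,"hand":0},
    {"x":0,"y":0,"z":0,"ax":0,"ay":0,"az":0.92,"hand":0},
    {"x":0,"y":0,"z":0,"ax":0,"ay":0,"az":0.92,"hand":0},
    {"x":0,"y":0,"z":0,"ax":0,"ay":0,"az":0.92,"hand":0},
    {"x":0,"y":0,"z":0,"ax":0,"ay":0,"az":0.92,"hand":0},
    {"x":0,"y":0,"z":0,"ax":0,"ay":0,"az":0.92,"hand":0},
    {"x":0,"y":0,"z":0,"ax":0,"ay":0,"az":0.92,"hand":0},
    {"x":0,"y":0,"z":0,"ax":0,"ay":0,"az":0.92,"hand":0},
    {"x":0,"y":0,"z":0,"ax":0,"ay":0,"az":0.92,"hand":0}
  ]
}}

```text
clock: 23.0
ee_pos: [0.4987, 0.0673, 0.1319]
tcp_rot: [-3.141, 0.0, -0.176]
contact_force: [-0.5, -0.8, 1.3]
grip_width: -0.001
grip_force: 0.0
```

```bash
cat > shut.py <<'E'
from h import *
from bench import status,optics
from prof import prof
import sys
lo,hi=int(sys.argv[1]),int(sys.argv[2])
o=optics.grab_frame("wrist"); prof(o,lo,hi,ax=(0,-75),z=.101,rs=(30,40,50,60))
s=status.sense(); p=s["ee_pos"]; rot=s["tcp_rot"]; A=(0,-75)
c,sn=np.cos(YAW),np.sin(YAW); d=p[:2]-w(A); m=np.array([c*d[0]+sn*d[1],-sn*d[0]+c*d[1]])*1000
a=np.degrees(np.arctan2(m[1],m[0])); R=np.hypot(*m); print("m",m.round(1),"z",p[2].round(4),"toolx",np.degrees(rot[2]-YAW).round(1),"contact est",(a+np.degrees(np.arcsin(20.5/R))).round(1),"F",s["contact_force"].round(1))
if len(sys.argv)>3:
    an,off,z,n=map(float,sys.argv[3:]); q=contact(A,an,48,off); plan(p,rot,[*q,z],YAW+np.deg2rad(an+180),int(n))
E
python3 shut.py -196 -160 -176 -34 .058 4
```

```text
30 -160:243 -162:243 -164:243 -166:228 -168:179 -170:124 -172:142 -174:148 -176:149 -178:152 -180:154 -182:168 -184:173 -186:155 -188:123 -190:103 -192:71 -194:116
40 -160:242 -162:241 -164:241 -166:242 -168:243 -170:183 -172:120 -174:139 -176:145 -178:145 -180:144 -182:142 -184:123 -186:97 -188:59 -190:112 -192:141 -194:141
50 -160:242 -162:242 -164:241 -166:238 -168:234 -170:239 -172:89 -174:64 -176:70 -178:70 -180:70 -182:68 -184:60 -186:53 -188:208 -190:183 -192:137 -194:150
60 -160:11 -162:12 -164:12 -166:11 -168:11 -170:12 -172:18 -174:62 -176:69 -178:69 -180:69 -182:64 -184:53 -186:20 -188:11 -190:10 -192:12 -194:13
m [-52.9  27.6] z 0.1319 toolx 3.7 contact est 172.5 F [-0.   0.2  0.7]
4 rows xyz [ 0.035 -0.035  0.924] turn [-0.    -0.    -0.015]
```

The lever top is centred at about -178 deg (closed) and the finger clears it by about 9 mm. I descend here.

Request:
{"name": "arm_command", "arguments": {
  "deltas": [
    {"x":0.04,"y":0,"z":0.74,"ax":0,"ay":0,"az":0,"hand":0},
    {"x":0.04,"y":0,"z":0.74,"ax":0,"ay":0,"az":0,"hand":0},
    {"x":0.04,"y":0,"z":0.74,"ax":0,"ay":0,"az":0,"hand":0},
    {"x":0.04,"y":0,"z":0.74,"ax":0,"ay":0,"az":0,"hand":0},
    {"x":0.04,"y":0,"z":0.74,"ax":0,"ay":0,"az":0,"hand":0},
    {"x":0,"y":0.2,"z":0,"ax":0,"ay":0,"az":0,"hand":0},
    {"x":0,"y":0.2,"z":0,"ax":0,"ay":0,"az":0,"hand":0}
  ]
}}

```text
clock: 23.75
ee_pos: [0.5012, 0.0589, 0.0577]
tcp_rot: [3.141, 0.001, -0.172]
contact_force: [0.0, 1.9, -0.5]
grip_width: -0.001
grip_force: 0.9
```

```bash
python3 shut.py -190 -170 -96 -20.5 .058 24
```

```text
30 -170:101 -172:115 -174:121 -176:120 -178:121 -180:120 -182:121 -184:121 -186:105 -188:92
40 -170:189 -172:55 -174:59 -176:59 -178:60 -180:60 -182:60 -184:57 -186:52 -188:27
50 -170:12 -172:40 -174:57 -176:58 -178:45 -180:19 -182:12 -184:11 -186:11 -188:11
60 -170:13 -172:12 -174:12 -176:12 -178:12 -180:12 -182:12 -184:11 -186:12 -188:12
m [-48.1  19.5] z 0.0581 toolx 4.0 contact est 181.2 F [-0.3 -0.2 -0.1]
24 rows xyz [-0.061  0.143  0.   ] turn [-0.     0.    -0.667]
```

Contact begins at about -179 deg, where it should. I sweep the lever open.

Request:
{"name": "arm_command", "arguments": {
  "deltas": [
    {"x":-0.06,"y":0.14,"z":0,"ax":0,"ay":0,"az":-0.67,"hand":0},
    {"x":-0.06,"y":0.14,"z":0,"ax":0,"ay":0,"az":-0.67,"hand":0},
    {"x":-0.06,"y":0.14,"z":0,"ax":0,"ay":0,"az":-0.67,"hand":0},
    {"x":-0.06,"y":0.14,"z":0,"ax":0,"ay":0,"az":-0.67,"hand":0},
    {"x":-0.06,"y":0.14,"z":0,"ax":0,"ay":0,"az":-0.67,"hand":0},
    {"x":-0.06,"y":0.14,"z":0,"ax":0,"ay":0,"az":-0.67,"hand":0},
    {"x":-0.06,"y":0.14,"z":0,"ax":0,"ay":0,"az":-0.67,"hand":0},
    {"x":-0.06,"y":0.14,"z":0,"ax":0,"ay":0,"az":-0.67,"hand":0},
    {"x":-0.06,"y":0.14,"z":0,"ax":0,"ay":0,"az":-0.67,"hand":0},
    {"x":-0.06,"y":0.14,"z":0,"ax":0,"ay":0,"az":-0.67,"hand":0},
    {"x":-0.06,"y":0.14,"z":0,"ax":0,"ay":0,"az":-0.67,"hand":0},
    {"x":-0.06,"y":0.14,"z":0,"ax":0,"ay":0,"az":-0.67,"hand":0}
  ]
}}

```text
clock: 25.0
ee_pos: [0.493, 0.0252, 0.0588]
tcp_rot: [-3.142, -0.002, 0.532]
contact_force: [-0.0, 2.6, -0.6]
grip_width: -0.003
grip_force: 0.8
```

```bash
python3 shut.py -156 -116 -97 -20.5 .058 12
```

```text
30 -116:240 -118:239 -120:238 -122:240 -124:241 -126:243 -128:85 -130:82 -132:87 -134:88 -136:88 -138:89 -140:89 -142:90 -144:88 -146:81 -148:77 -150:51 -152:75 -154:170
40 -116:13 -118:12 -120:11 -122:12 -124:11 -126:115 -128:206 -130:154 -132:67 -134:69 -136:69 -138:69 -140:69 -142:69 -144:65 -146:56 -148:20 -150:17 -152:19 -154:19
50 -116:14 -118:14 -120:15 -122:15 -124:15 -126:14 -128:15 -130:14 -132:49 -134:66 -136:65 -138:44 -140:17 -142:14 -144:14 -146:14 -148:15 -150:15 -152:17 -154:14
60 -116:15 -118:14 -120:14 -122:17 -124:17 -126:17 -128:17 -130:15 -132:14 -134:14 -136:14 -138:15 -140:14 -142:14 -144:15 -146:15 -148:14 -150:13 -152:15 -154:15
m [-47.9 -15.3] z 0.0588 toolx 44.4 contact est -138.2 F [ 0.1  1.6 -0.7]
12 rows xyz [-0.069  0.141  0.003] turn [ 0.001 -0.002 -0.643]
```

The lever is at about -138 deg, which matches the estimate. I continue.

Request:
{"name": "arm_command", "arguments": {
  "deltas": [
    {"x":-0.07,"y":0.14,"z":0,"ax":0,"ay":0,"az":-0.64,"hand":0},
    {"x":-0.07,"y":0.14,"z":0,"ax":0,"ay":0,"az":-0.64,"hand":0},
    {"x":-0.07,"y":0.14,"z":0,"ax":0,"ay":0,"az":-0.64,"hand":0},
    {"x":-0.07,"y":0.14,"z":0,"ax":0,"ay":0,"az":-0.64,"hand":0},
    {"x":-0.07,"y":0.14,"z":0,"ax":0,"ay":0,"az":-0.64,"hand":0},
    {"x":-0.07,"y":0.14,"z":0,"ax":0,"ay":0,"az":-0.64,"hand":0},
    {"x":-0.07,"y":0.14,"z":0,"ax":0,"ay":0,"az":-0.64,"hand":0},
    {"x":-0.07,"y":0.14,"z":0,"ax":0,"ay":0,"az":-0.64,"hand":0},
    {"x":-0.07,"y":0.14,"z":0,"ax":0,"ay":0,"az":-0.64,"hand":0},
    {"x":-0.07,"y":0.14,"z":0,"ax":0,"ay":0,"az":-0.64,"hand":0},
    {"x":-0.07,"y":0.14,"z":0,"ax":0,"ay":0,"az":-0.64,"hand":0},
    {"x":-0.07,"y":0.14,"z":0,"ax":0,"ay":0,"az":-0.64,"hand":0}
  ]
}}

```text
clock: 26.25
ee_pos: [0.5062, -0.0093, 0.0587]
tcp_rot: [3.141, -0.001, 1.201]
contact_force: [-1.3, 1.6, -0.4]
grip_width: -0.0
grip_force: 0.7
```

```bash
python3 shut.py -116 -76 -93 -20.5 .058 4
```

```text
30 -76:243 -78:243 -80:243 -82:243 -84:245 -86:192 -88:78 -90:84 -92:88 -94:88 -96:88 -98:89 -100:89 -102:89 -104:85 -106:80 -108:68 -110:50 -112:97 -114:142
40 -76:15 -78:14 -80:14 -82:13 -84:13 -86:12 -88:12 -90:54 -92:84 -94:87 -96:88 -98:88 -100:88 -102:88 -104:81 -106:66 -108:38 -110:16 -112:17 -114:16
50 -76:15 -78:15 -80:14 -82:12 -84:12 -86:12 -88:14 -90:14 -92:58 -94:68 -96:69 -98:69 -100:69 -102:21 -104:16 -106:16 -108:17 -110:16 -112:16 -114:15
60 -76:16 -78:16 -80:16 -82:16 -84:16 -86:17 -88:20 -90:18 -92:15 -94:14 -96:14 -98:13 -100:14 -102:14 -104:14 -106:14 -108:14 -110:14 -112:15 -114:13
m [-26.7 -45.5] z 0.0587 toolx 82.7 contact est -97.5 F [-0.1  1.2  0.6]
4 rows xyz [-0.013  0.047  0.008] turn [ 0.003 -0.001 -0.213]
```

The lever is at about -97 deg. A few small rows will bring it to about -93.

Request:
{"name": "arm_command", "arguments": {
  "deltas": [
    {"x":-0.01,"y":0.05,"z":0,"ax":0,"ay":0,"az":-0.2,"hand":0},
    {"x":-0.01,"y":0.05,"z":0,"ax":0,"ay":0,"az":-0.2,"hand":0},
    {"x":-0.01,"y":0.05,"z":0,"ax":0,"ay":0,"az":-0.2,"hand":0},
    {"x":-0.01,"y":0.05,"z":0,"ax":0,"ay":0,"az":-0.2,"hand":0},
    {"x":0,"y":0,"z":0,"ax":0,"ay":0,"az":0,"hand":0}
  ]
}}

```text
clock: 26.8
ee_pos: [0.5094, -0.0123, 0.0579]
tcp_rot: [-3.142, 0.0, 1.269]
contact_force: [-0.7, 0.0, 1.0]
grip_width: -0.0
grip_force: 0.5
```

```bash
python3 shut.py -112 -76
```

```text
30 -76:243 -78:243 -80:245 -82:126 -84:82 -86:85 -88:87 -90:88 -92:88 -94:90 -96:90 -98:88 -100:83 -102:75 -104:62 -106:46 -108:80 -110:144
40 -76:13 -78:12 -80:14 -82:13 -84:14 -86:74 -88:86 -90:87 -92:88 -94:88 -96:88 -98:86 -100:76 -102:56 -104:26 -106:17 -108:17 -110:16
50 -76:14 -78:13 -80:13 -82:13 -84:12 -86:16 -88:64 -90:69 -92:69 -94:69 -96:67 -98:17 -100:16 -102:17 -104:16 -106:16 -108:16 -110:15
60 -76:17 -78:16 -80:17 -82:17 -84:20 -86:17 -88:15 -90:13 -92:14 -94:14 -96:13 -98:14 -100:14 -102:15 -104:14 -106:14 -108:14 -110:14
m [-23.3 -47. ] z 0.0578 toolx 86.6 contact est -93.4 F [-0.9  0.6  0.8]
```

The lever is at about -93 deg (0.05 rad), which is open. I back away, rise and verify both levers.

Request:
{"name": "arm_command", "arguments": {
  "deltas": [
    {"x":0,"y":-0.4,"z":0,"ax":0,"ay":0,"az":0,"hand":0},
    {"x":0,"y":-0.4,"z":0,"ax":0,"ay":0,"az":0,"hand":0},
    {"x":0,"y":0,"z":-0.9,"ax":0,"ay":0,"az":0,"hand":0},
    {"x":0,"y":0,"z":-0.9,"ax":0,"ay":0,"az":0,"hand":0},
    {"x":0,"y":0,"z":-0.9,"ax":0,"ay":0,"az":0,"hand":0},
    {"x":0,"y":0,"z":-0.9,"ax":0,"ay":0,"az":0,"hand":0},
    {"x":0,"y":0,"z":-0.9,"ax":0,"ay":0,"az":0,"hand":0},
    {"x":0,"y":0,"z":0,"ax":0,"ay":0,"az":0,"hand":0},
    {"x":0,"y":0,"z":0,"ax":0,"ay":0,"az":0,"hand":0}
  ]
}}

```text
clock: 27.75
ee_pos: [0.4938, -0.007, 0.1477]
tcp_rot: [3.141, 0.0, 1.269]
contact_force: [-0.3, -0.4, 0.7]
grip_width: 0.002
grip_force: 0.0
```

```bash
python3 shut.py -112 -76
python3 - <<'E'
from bench import optics
from prof import prof
for n in("scene","top"): print(n); prof(optics.grab_frame(n),14,46,rs=(50,56))
E
```

```text
30 -76:243 -78:245 -80:236 -82:117 -84:82 -86:87 -88:89 -90:90 -92:90 -94:92 -96:93 -98:92 -100:82 -102:76 -104:53 -106:46 -108:73 -110:142
40 -76:243 -78:243 -80:243 -82:244 -84:202 -86:134 -88:157 -90:167 -92:172 -94:178 -96:178 -98:157 -100:119 -102:67 -104:63 -106:99 -108:127 -110:166
50 -76:14 -78:13 -80:14 -82:15 -84:15 -86:48 -88:129 -90:161 -92:168 -94:171 -96:171 -98:149 -100:92 -102:44 -104:13 -106:12 -108:12 -110:10
60 -76:15 -78:14 -80:14 -82:13 -84:13 -86:14 -88:45 -90:140 -92:162 -94:163 -96:163 -98:129 -100:62 -102:14 -104:12 -106:12 -108:12 -110:15
m [-40.4 -45.9] z 0.147 toolx 86.6 contact est -111.7 F [-0.5 -0.4 -0.4]
scene
50 46:77 44:114 42:124 40:124 38:119 36:101 34:101 32:101 30:64 28:55 26:55 24:55 22:30 20:30 18:20 16:20
56 46:128 44:103 42:103 40:103 38:62 36:62 34:73 32:73 30:74 28:60 26:60 24:60 22:28 20:28 18:17 16:17
top
50 46:234 44:227 42:220 40:220 38:198 36:169 34:169 32:152 30:148 28:148 26:160 24:188 22:217 20:217 18:233 16:238
56 46:239 44:239 42:239 40:235 38:221 36:194 34:167 32:167 30:158 28:163 26:184 24:212 22:212 20:230 18:237 16:235
```

The selector sits near 30 deg and the shut-off near -94. As a bias check I read the lever the same way in the early wrist picture, where it was known to be open, and check the loose objects.

Run:
```python
from h import *
from bench import optics
from prof import prof
prof(dict(np.load("wrist1.npz")),-112,-76,ax=(0,-75),z=.101,rs=(40,50,60))
a=np.load("top0.npz")["img"]; b=optics.grab_frame("top")["img"]
d=cv2.absdiff(a,b).max(2)
for n,(u,v) in dict(bottle=(377,200),beaker=(369,248),pen=(283,250),rack=(203,187)).items(): print(n,d[v-12:v+12,u-12:u+12].mean().round(1))
```

```text
40 -76:56 -78:55 -80:79 -82:84 -84:93 -86:130 -88:126 -90:126 -92:158 -94:124 -96:201 -98:244 -100:243 -102:243 -104:243 -106:243 -108:243 -110:243
50 -76:26 -78:13 -80:60 -82:117 -84:161 -86:176 -88:169 -90:162 -92:140 -94:100 -96:19 -98:11 -100:12 -102:27 -104:26 -106:95 -108:94 -110:189
60 -76:11 -78:12 -80:16 -82:71 -84:125 -86:175 -88:166 -90:155 -92:130 -94:71 -96:14 -98:13 -100:12 -102:13 -104:13 -106:13 -108:13 -110:12
bottle 68.1
beaker 60.2
pen 13.5
rack 1.6
```

In that early picture the open lever read about -88.5 deg, so there is a small bias and the lever may be about 5 deg short of where it began. A reading of about -89.5 is still short of the stop, so I nudge it a bit more along the same path.

Request:
{"name": "arm_command", "arguments": {
  "deltas": [
    {"x":0,"y":0,"z":0.9,"ax":0,"ay":0,"az":0,"hand":0},
    {"x":0,"y":0,"z":0.9,"ax":0,"ay":0,"az":0,"hand":0},
    {"x":0,"y":0,"z":0.9,"ax":0,"ay":0,"az":0,"hand":0},
    {"x":0,"y":0,"z":0.9,"ax":0,"ay":0,"az":0,"hand":0},
    {"x":0,"y":0,"z":0.9,"ax":0,"ay":0,"az":0,"hand":0},
    {"x":0,"y":0.25,"z":0,"ax":0,"ay":0,"az":0,"hand":0},
    {"x":0,"y":0.25,"z":0,"ax":0,"ay":0,"az":0,"hand":0},
    {"x":0,"y":0.25,"z":0,"ax":0,"ay":0,"az":0,"hand":0},
    {"x":0,"y":0.05,"z":0,"ax":0,"ay":0,"az":-0.2,"hand":0},
    {"x":0,"y":0.05,"z":0,"ax":0,"ay":0,"az":-0.2,"hand":0},
    {"x":0,"y":0,"z":0,"ax":0,"ay":0,"az":0,"hand":0}
  ]
}}

```text
clock: 29.05
ee_pos: [0.5107, -0.0123, 0.0584]
tcp_rot: [3.141, -0.0, 1.304]
contact_force: [0.2, -0.5, -0.7]
grip_width: 0.0
grip_force: 0.3
```

```bash
python3 shut.py -108 -76 -89.5 -20.5 .058 3
```

```text
30 -76:243 -78:244 -80:193 -82:78 -84:84 -86:88 -88:88 -90:88 -92:89 -94:89 -96:89 -98:85 -100:77 -102:68 -104:43 -106:71
40 -76:12 -78:13 -80:13 -82:13 -84:73 -86:84 -88:87 -90:87 -92:88 -94:88 -96:88 -98:77 -100:64 -102:36 -104:19 -106:18
50 -76:15 -78:14 -80:13 -82:13 -84:12 -86:59 -88:68 -90:69 -92:69 -94:69 -96:16 -98:15 -100:16 -102:20 -104:19 -106:19
60 -76:16 -78:16 -80:18 -82:21 -84:18 -86:15 -88:14 -90:13 -92:14 -94:13 -96:13 -98:14 -100:13 -102:14 -104:15 -106:14
m [-22.1 -46.7] z 0.0583 toolx 88.6 contact est -92.0 F [ 0.1 -0.1  0.3]
3 rows xyz [-0.024  0.034  0.005] turn [ 0.004 -0.    -0.126]
```

Two more degrees, in 0.8 mm rows, watching the force.

Request:
{"name": "arm_command", "arguments": {
  "deltas": [
    {"x":-0.02,"y":0.04,"z":0,"ax":0,"ay":0,"az":-0.1,"hand":0},
    {"x":-0.02,"y":0.04,"z":0,"ax":0,"ay":0,"az":-0.1,"hand":0},
    {"x":-0.02,"y":0.04,"z":0,"ax":0,"ay":0,"az":-0.1,"hand":0},
    {"x":0,"y":0,"z":0,"ax":0,"ay":0,"az":0,"hand":0}
  ]
}}

```text
clock: 29.5
ee_pos: [0.5125, -0.0136, 0.0579]
tcp_rot: [3.142, -0.0, 1.33]
contact_force: [-0.7, 1.1, 0.4]
grip_width: 0.001
grip_force: 0.5
```

```bash
python3 shut.py -108 -76
```

```text
30 -76:246 -78:145 -80:80 -82:87 -84:88 -86:88 -88:89 -90:90 -92:90 -94:89 -96:84 -98:76 -100:64 -102:42 -104:69 -106:98
40 -76:12 -78:12 -80:13 -82:70 -84:85 -86:87 -88:88 -90:88 -92:88 -94:86 -96:76 -98:59 -100:26 -102:20 -104:18 -106:17
50 -76:14 -78:14 -80:14 -82:13 -84:60 -86:69 -88:69 -90:69 -92:59 -94:15 -96:16 -98:19 -100:20 -102:19 -104:18 -106:16
60 -76:16 -78:18 -80:20 -82:19 -84:15 -86:13 -88:14 -90:13 -92:13 -94:13 -96:13 -98:14 -100:14 -102:14 -104:15 -106:14
m [-20.  -47.7] z 0.0579 toolx 90.1 contact est -89.4 F [-1.4  0.3  0.3]
```

The lever now reads about -90 deg with no stop force. I retreat, rise and move to the front for the final check.

Request:
{"name": "arm_command", "arguments": {
  "deltas": [
    {"x":0,"y":-0.4,"z":0,"ax":0,"ay":0,"az":0,"hand":0},
    {"x":0,"y":-0.4,"z":0,"ax":0,"ay":0,"az":0,"hand":0},
    {"x":0,"y":0,"z":-0.9,"ax":0,"ay":0,"az":0,"hand":0},
    {"x":0,"y":0,"z":-0.9,"ax":0,"ay":0,"az":0,"hand":0},
    {"x":0,"y":0,"z":-0.9,"ax":0,"ay":0,"az":0,"hand":0},
    {"x":0,"y":0,"z":-0.9,"ax":0,"ay":0,"az":0,"hand":0},
    {"x":0,"y":0,"z":-0.9,"ax":0,"ay":0,"az":0,"hand":0},
    {"x":0,"y":0,"z":-0.9,"ax":0,"ay":0,"az":0,"hand":0},
    {"x":0,"y":0,"z":0,"ax":0,"ay":0,"az":0,"hand":0}
  ]
}}

```text
clock: 30.45
ee_pos: [0.4986, -0.0101, 0.1683]
tcp_rot: [3.136, -0.0, 1.33]
contact_force: [1.5, -0.1, 0.2]
grip_width: -0.003
grip_force: 0.0
```

```bash
python3 shut.py -108 -76
python3 - <<'E'
from h import *
from bench import optics
from prof import prof
a=np.load("scene0.npz")["img"]; b=optics.grab_frame("scene")["img"]; d=cv2.absdiff(a,b).max(2)
for n,(u,v) in dict(bottle=(310,268),beaker=(257,258),pen=(270,214),rack=(333,172)).items(): print(n,d[v-8:v+8,u-8:u+8].mean().round(1))
t=optics.grab_frame("top"); prof(t,14,46,rs=(50,56))
E
```

```text
30 -76:220 -78:168 -80:132 -82:136 -84:125 -86:119 -88:107 -90:101 -92:103 -94:92 -96:85 -98:79 -100:57 -102:50 -104:75 -106:140
40 -76:244 -78:244 -80:220 -82:133 -84:155 -86:167 -88:174 -90:177 -92:180 -94:164 -96:123 -98:70 -100:52 -102:66 -104:95 -106:107
50 -76:15 -78:12 -80:13 -82:41 -84:123 -86:157 -88:169 -90:172 -92:173 -94:153 -96:87 -98:33 -100:11 -102:12 -104:13 -106:15
60 -76:14 -78:14 -80:15 -82:14 -84:47 -86:145 -88:164 -90:165 -92:165 -94:127 -96:73 -98:15 -100:13 -102:13 -104:12 -106:14
m [-35.5 -48. ] z 0.1668 toolx 90.1 contact est -106.4 F [-0.6 -0.4 -0.4]
bottle 4.9
beaker 3.5
pen 18.6
rack 31.0
50 46:235 44:227 42:221 40:221 38:198 36:169 34:169 32:152 30:148 28:148 26:159 24:187 22:217 20:217 18:233 16:238
56 46:239 44:239 42:239 40:236 38:221 36:193 34:167 32:167 30:158 28:163 26:184 24:212 22:212 20:230 18:237 16:236
```

The selector is at click 4, the shut-off is open, and the arm is clear. The bottle and beaker are unchanged in the scene view. The rack is unchanged in the top view. The pen's small difference looks like the arm's shadow, and the arm never went near it. I hand the job in.

```bash
python3 -c "
from bench import ctrl; print(ctrl.finish_job())"
```

```text
the job is handed in; nothing more can be done
None
```

I closed the shut-off, turned the selector clockwise to its fourth click, reopened the shut-off and handed the job in at about 31 s; the last camera check showed both levers in place and no sign that the loose objects had moved, but the hand-in returned no verdict.

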